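# Load the lacquer curing chest and set its lid to vent

## Robot

A 7-joint arm with a two-finger parallel gripper is mounted at the origin on a cart in front of the work surface, level with it; the furniture and walls round the work are solid. World frame = base frame: x ahead of the robot, y to its left, z up, the work surface at z = 0. Lengths are in m, angles in rad, forces in N, time in s.
With the tool pointing down it reaches from about 0.425 to 0.95 m from the base axis. Payload 4.7 kg.
Tool frame: the origin (TCP) lies on the centre line of the jaws, within the pads' length; the fingertips stand 25 mm ahead of it and the grasp point (between the pads) lies 6 mm ahead of it (ctrl.tips_ahead is the distance from the TCP to the fingertips, in m); z points along the fingers, y is the line along which they close (so a half turn about z gives the same grasp; the last joint's range is limited). The gripper opens to 87 mm and grips with 3 to 60 N. Pads are 19 mm wide; open, the fingers measure 117 mm over their backs; the gripper's body (75 mm by 190 mm) begins 51 mm behind the grasp point.
Start: joints at [0.705, 0.469, -0.049, 1.532, 0.024, 1.141, -0.082], TCP at [0.501, -0.452, 0.248] pointing down, gripper open.
Joint ranges: [-2.59, 2.59], [-0.33, 1.99], [-1.39, 1.29], [0.1, 2.45], [-1.04, 4.18], [0.21, 1.99], [-2.66, 2.66]. Speed limits (rad/s): [2.57, 2.57, 3.14, 3.14, 3.14, 3.14, 3.14].

## Interface

Orientations are given as [roll, pitch, yaw] about the fixed x, y, z axes, in that order (R = Rz(yaw) Ry(pitch) Rx(roll)).
In Python, from plant import ctrl gives the robot as it stands.
- The arm moves only by the tool jog_arm, never from a script. Its argument "series" is a list that holds one entry, the list of rows, each a list of 4 numbers: the shift along the tool's x, y, z each as a share of 5 cm, from -1 to 1, then the turn about the tool's z as a share of 30 degrees, from -1 to 1. In form: [[[dx, dy, dz, roll], ...]]. A call has 1 to 5 rows; each row shifts and turns the commanded pose from where the row before left it, along the tool's axes as they then stand; what a row does not reach is not made up. A row lasts 1/10 s, in which the tool goes at most 50 mm and 8.59 degrees, less where a joint would pass 70% of its speed; a pose out of reach is approached as far as the arm can. A call with a number of a shift or a turn outside -1 to 1 is refused whole. A call with a gripper value outside its range is refused whole. "fingers" is the opening, from -1 (shut) to 1 (fully open), set as the call begins (left out, the last holds). The fingers move at their own pace and stop on an object; "newtons" is the grip in N (left out, the last holds). Time passes only in rows, so rows that do not move let the fingers close. It gives the time, the measured TCP pose, the force, the opening and the grip force at its end, in the units of the state.
- ctrl.get_state(): the state, without advancing time (a new reading comes with each control period).
- ctrl.grab_frame(name): name is "scene" or "top" or "wrist"; returns (picture, depth): 420x560x3 uint8, red, green, blue; 420x560 float32, m along the optical axis (not along the pixel's ray), 0 where there is no reading.
- ctrl.get_calibration(name): a dict with "mtx" (3x3 intrinsics, pixels), "R" (3x3) and "t" (3): a world point X has camera coordinates R X + t. Camera axes: x right, y down, z forward; pixel columns grow to the right and rows downward; lengths in m; the calibration is good to about 2 mm. The wrist camera is an equidistant fisheye: a pixel r from the principal point sees the ray r / f radians off the axis. A picture is of the moment at which its call begins: read the wrist's pose just before it. get_calibration takes no time and is no camera call; for the wrist camera it gives the pose at the moment of the call.
- ctrl.close_job(): hands the job in; it is judged then, once.
Trained networks look in the newest picture that a camera, given by its name, has taken for a name from the list of things; names that differ only in an ending like _2 or _b are one class to them, and where a whole thing is asked for, a point or a joint stands for the part that bears it (a point fixed in the world has none). Each returns a list of dicts, best first, with "p" (0 to 1); they miss things now and then, are a little off and sometimes report something else, mostly with a low value. They report only what shows in the picture. A call takes as long as a camera call. They do not tell look-alikes from the thing itself.
- ctrl.boxes_of(camera, target): "rect" ([centre column, centre row, width, height] in pixels, round what is visible of it).
- ctrl.pinpoint(camera, target): "at" ([column, row] in pixels: a listed point, or the origin of a listed thing).
The state is a dict: "t": time; "joint_pos": joint angles; "dq": joint speeds; "tau": joint torques, N m; "position": TCP position; "ee_rot": TCP orientation; "force": force on the tool from outside, world axes, zero at the start; "torque": the same for the moment, N m; "gripper_width": opening from 0.0 (shut) to 1.0 (fully open); "finger_force": force on a finger pad.
Only numpy, scipy, OpenCV 4.12 (cv2) and the standard library are available. Lean on these libraries where they do the work, as an engineer would, in place of code of your own. Each camera call takes 0.05 s, during which the arm holds its last target. There are 200 camera calls.

## Task

Put the lacquered sample tiles into the curing chest: open the active lid leaf, draw the flush bolt it was covering, open the passive leaf, and lay every tile from the bench flat on the wire rack, shell face up, each in a bay of its own. Then close the passive leaf fully, shoot its bolt home again, and fold the active leaf back down to the red 30 degree vent mark, where its stiff hinge holds it. Do not knock over or shift the lacquer cup and the dropper bottle.

Things in the scene. Friction and masses are not known exactly. Their poses are not given: they have to be found in the camera images.
- chest: Wooden curing chest, fixed, 240 mm along its x (front to back) by 280 mm along y; origin at the centre of its underside on the bench, z up. Walls 10 mm thick, 70 mm high at the -y end; from y = -5 mm to the +y end front and back walls are 94 mm high. Its two lid leaves hinge along x at the two ends: active leaf at +y (over a felt pad pan), passive leaf at -y (over the wire rack).
- active_leaf (a joint): Angle of the active leaf in rad: 0 closed (level, top at z = 104 mm, covering the passive leaf's free edge and bolt from chest y = -5 to +35 mm), grows as it is lifted, stop at 1.75. Stiff friction hinge: stays where it is left; 3 to 5 N at the grip move it. The red 30 degree mark is 0.524; a steel pointer on the leaf shows it on a brass arc at the chest's front. Leaf 240 x 145 x 10 mm.
- active_hinge (a point): Middle of the active leaf's hinge line, at chest (0, 140, 104) mm; the line runs along chest x.
- active_grip (a point): Centre of the active leaf's T grip: a wooden cross-bar 40 mm long (along the hinge, chest x), 18 mm thick, its axis 30 mm off the leaf's upper face on a 9 mm stem, 125 mm from the hinge line. Held by its two ends it turns between the fingers as the leaf swings. At angle q it lies at chest y = 140 - 125 cos q + 30 sin q, z = 104 + 125 sin q + 30 cos q (mm).
- passive_leaf (a joint): Angle of the passive leaf in rad: 0 closed (level, flush with the low walls), grows as it is lifted, stop at 1.75. Same stiff friction hinge. Locked at 0 while the bolt is shot. Leaf 216 x 165 x 10 mm.
- passive_hinge (a point): Middle of the passive leaf's hinge line, at chest (0, -130, 70) mm; the line runs along chest x.
- passive_grip (a point): Centre of the passive leaf's T-shaped grip, the same as the active one but 100 mm from its hinge line: at angle q it lies at chest y = -130 + 100 cos q - 30 sin q, z = 70 + 100 sin q + 30 cos q (mm).
- bolt (a joint): Travel of the flush bolt in m: 0 shot (its rod 9 mm inside the hole in the chest's front wall), 0.022 fully drawn; it clears the wall at 0.011. Moves along chest +x when drawn, friction about 2.5 N, stays where it is left. Carried by the passive leaf.
- bolt_stud (a point): The bolt's thumb stud: an upright steel pin 12 mm thick that stands 20 mm out of the passive leaf's upper face; this point is on its axis, 12 mm above that face. When the leaf is closed it lies at chest (-30 + travel, 15, 82) mm.
- rack_mid (a point): Centre of the wire rack's upper surface, at chest (0, -42, 42) mm. Closely wired, in four bays of about 108 x 85 mm parted by a cross of 4 mm wires at x = 0 and y = -39 mm (tops at z = 46.5 mm), inside the walls (inner faces at x = -110 and +110, y = -130 mm) and a stop wire at y = +46 mm (top at z = 52 mm). One tile to a bay.
- tile_0: square lacquer sample tile, 60 x 60 x 6 mm, 30 g, black with a pale eggshell patch on its upper face; lies flat on the bench at the start. Origin at the centre of its underside, z out of the shell face, x and y along its sides. May be absent in a run.
- tile_1: square lacquer sample tile, 60 x 60 x 6 mm, 30 g, red with a pale eggshell patch on its upper face; lies flat on the bench at the start. Origin at the centre of its underside, z out of the shell face, x and y along its sides. May be absent in a run.
- tile_2: square lacquer sample tile, 60 x 60 x 6 mm, 30 g, red with a pale eggshell patch on its upper face; lies flat on the bench at the start. Origin at the centre of its underside, z out of the shell face, x and y along its sides. May be absent in a run.
- tile_3: square lacquer sample tile, 60 x 60 x 6 mm, 30 g, black with a pale eggshell patch on its upper face; lies flat on the bench at the start. Origin at the centre of its underside, z out of the shell face, x and y along its sides. May be absent in a run.
- lacquer_cup: Clear cup of black lacquer, 97 mm across, 135 mm high, loose on the bench; origin at the centre of its underside. To be left alone.
- dropper: Brown dropper bottle, 33 mm across, 102 mm high, loose on the bench; origin at the centre of its underside. To be left alone.
There are look-alikes about, which are no part of the job. What is shaped like the tile_3 but turquoise or yellow is not meant. What is shaped like the tile_1 but purple is not meant.

How it is judged:
By the outcome, as a careful person would: the job done as asked, in the order asked, and still so for the second after the job is handed in, with the robot touching nothing.
Of tile_0, tile_1, tile_2, tile_3 only 2 to 4 are there at a start; the rules pass over those that are not, and their reading is None.
At some moment in a run one of tile_0, tile_1, tile_2, tile_3 may be knocked a few centimetres aside while the robot is not near it.
Once in a run the grip may slacken for a moment while it holds something.
It also fails if it takes over 210 s, if anything falls off the work surface, if the arm or the gripper's body presses on something with over 40 N, if the wrist force passes 120 N, or if a joint passes its speed limit or range.

## Working session

There is one attempt and no reset: what is moved stays moved. The work goes in short steps, Python scripts to look and compute and a tool call to move; the robot and the scene stay as the last step left them, time stands still between calls to the robot, and variables do not carry over. Pictures are saved under pics/ and viewed, at most 14 in all, crops included, and the job is handed in when it is done.

Besides the shell and the picture viewer there is one more tool, called after "Emit:" as name(argument=value, ...) on one line, values as JSON. jog_arm: Moves the arm, as the interface text tells. Shift numbers are shares of 5 cm and turn numbers shares of 30 degrees, none past 1 either way. Its arguments: {"type":"object","properties":{"series":{"type":"array","items":{"type":"array","items":{"type":"array","items":{"type":"number","minimum":-1,"maximum":1}}}},"fingers":{"type":"number"},"newtons":{"type":"number"}},"required":["series"]}

```bash
ls; mkdir -p pics
cat > h.py <<'E'
import numpy as np, cv2
from plant import ctrl
def grab(n,save=None):
    im,d=ctrl.grab_frame(n)
    if save: cv2.imwrite('pics/'+save,im[:,:,::-1])
    return im,d
def px2w(n,u,v,d=None,z=None,cal=None):
    c=cal or ctrl.get_calibration(n); K=np.array(c['mtx']);R=np.array(c['R']);t=np.array(c['t'])
    x=(u-K[0,2])/K[0,0]; y=(v-K[1,2])/K[1,1]
    if n=='wrist':
        r=np.hypot(x,y); ray=np.array([np.sin(r)*x/max(r,1e-9),np.sin(r)*y/max(r,1e-9),np.cos(r)])
    else: ray=np.array([x,y,1.])
    o=-R.T@t; w=R.T@ray
    if z is not None: return o+w*(z-o[2])/w[2]
    return o+w*d/ray[2]
E
python3 - <<'E'
from h import *
s=ctrl.get_state(); print(s)
for n in('scene','top'):
    im,d=grab(n,n+'0.png'); print(n,ctrl.get_calibration(n))
    for k in('tile_0','tile_1','chest','lacquer_cup','dropper','active_grip','active_hinge','passive_grip','bolt_stud','rack_mid'):
        print(k,[(np.round(r['at']).tolist(),round(r['p'],2)) for r in ctrl.pinpoint(n,k)][:8])
E
```

```text
pics
{'t': 0.0, 'joint_pos': array([ 0.70507613,  0.46944644, -0.04860511,  1.53367472,  0.02412908,
        1.14098048, -0.08232127]), 'dq': array([ 0.00185009,  0.0006121 ,  0.00137923,  0.00062419, -0.00188305,
        0.00063826,  0.00121726]), 'tau': array([ 2.54385059e-04, -5.07976592e+01, -8.10910924e-02, -2.36158705e+01,
       -6.15278422e-02,  3.77516134e-02,  1.47840401e-04]), 'position': array([ 0.50080659, -0.45176447,  0.24650418]), 'ee_rot': array([-3.13967258e+00,  9.11117879e-05,  8.36851447e-01]), 'force': array([-0.36520921, -0.29741964, -0.6733268 ]), 'torque': array([ 0.01104751,  0.01822685, -0.01385711]), 'finger_force': 0.0, 'gripper_width': 1.0017892134030149}
scene {'mtx': array([[431.82770709,   0.        , 283.78673192],
       [  0.        , 431.82770709, 208.43360546],
       [  0.        ,   0.        ,   1.        ]]), 'R': array([[-0.2845757 ,  0.95859545,  0.01055614],
       [ 0.64306828,  0.19904929, -0.73948804],
       [-0.71097107, -0.203652  , -0.67308692]]), 't': array([ 0.02266293, -0.23118996,  1.68852169])}
tile_0 [([441.0, 278.0], 0.94), (
[... 966 characters left out ...]
5753, 1.54469915])}
tile_0 [([238.0, 205.0], 0.78), ([268.0, 211.0], 0.65), ([295.0, 222.0], 0.65), ([152.0, 202.0], 0.62), ([207.0, 218.0], 0.61), ([241.0, 231.0], 0.53), ([272.0, 245.0], 0.5)]
tile_1 [([238.0, 205.0], 0.78), ([268.0, 211.0], 0.65), ([295.0, 222.0], 0.65), ([152.0, 202.0], 0.62), ([207.0, 218.0], 0.61), ([241.0, 231.0], 0.53), ([272.0, 245.0], 0.5)]
chest [([207.0, 170.0], 0.64), ([384.0, 201.0], 0.6), ([420.0, 188.0], 0.31)]
lacquer_cup [([208.0, 172.0], 0.62)]
dropper [([289.0, 187.0], 0.45)]
active_grip [([387.0, 201.0], 0.56)]
active_hinge [([354.0, 218.0], 0.82), ([240.0, 239.0], 0.4)]
passive_grip [([396.0, 193.0], 0.93)]
bolt_stud []
rack_mid [([398.0, 197.0], 0.57)]
```

Run:
```python
import cv2
a=cv2.imread('pics/top0.png')[120:300,100:500]; cv2.imwrite('pics/t1.png',cv2.resize(a,None,fx=2,fy=2,interpolation=2))
a=cv2.imread('pics/scene0.png')[110:350,80:480]; cv2.imwrite('pics/s1.png',cv2.resize(a,None,fx=2,fy=2,interpolation=2))
```

```text
(no output)
```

View pics/t1.png

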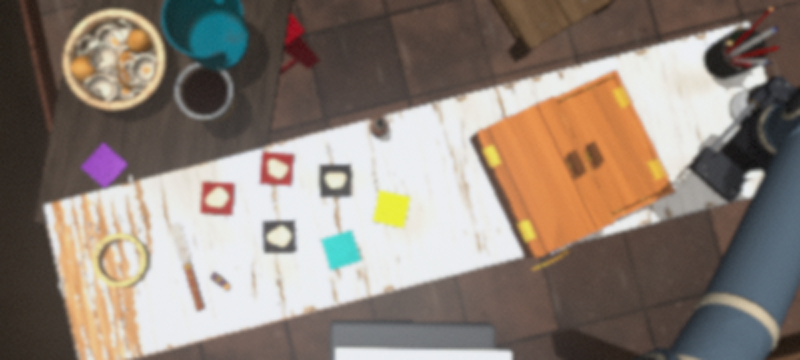

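View pics/s1.png

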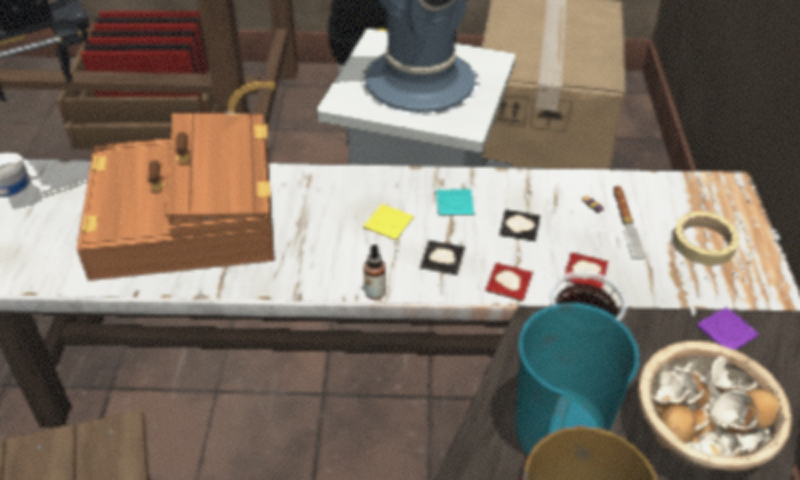

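The top crop shows (full-image pixels): red tiles at (208,219) and (238,204), black tiles at (268,210) and (240,238), all shell up. The look-alikes are yellow (296,225), turquoise (271,245) and purple (152,203). The chest is centred near (386,203), with the active leaf on its left and the brass arc toward the robot. The cup is at (202,165) and the dropper at (289,184).

```bash
cat >> h.py <<'E'
def cloud(n,d):
    c=ctrl.get_calibration(n); K=np.array(c['mtx']);R=np.array(c['R']);t=np.array(c['t'])
    v,u=np.mgrid[:d.shape[0],:d.shape[1]]
    P=np.stack([(u-K[0,2])/K[0,0]*d,(v-K[1,2])/K[1,1]*d,d],-1)
    return (P-t)@R
def tiles(n='top',save=None):
    im,d=grab(n,save); hsv=cv2.cvtColor(im,cv2.COLOR_RGB2HSV).astype(int); P=cloud(n,d)
    out=[]
    H,S,V=hsv[...,0],hsv[...,1],hsv[...,2]
    reg=(np.abs(P[...,2])<.03)&(P[...,1]>-.25)&(P[...,1]<.6)&(P[...,0]>.3)
    for nm,m in(('red',((H<8)|(H>172))&(S>120)&(V>60)),('black',(V<75))):
        m=(m&reg).astype(np.uint8)
        for c in cv2.findContours(m,cv2.RETR_EXTERNAL,cv2.CHAIN_APPROX_NONE)[0]:
            pts=c[:,0]
            if cv2.contourArea(c)<100: continue
            W=np.array([px2w(n,u,v,z=.005)[:2] for u,v in pts],np.float32)*1000
            (cx,cy),(w,h),a=cv2.minAreaRect(W)
            out.append((nm,round(cx),round(cy),round(w),round(h),round(a,1)))
    return out
E
python3 - <<'E'
from h import *
for t in tiles(): print(t)
im,d=ctrl.grab_frame('top'); P=cloud('top',d); 
K=(d>0)&(P[...,1]<-.05)&(P[...,1]>-.6)&(P[...,0]<.85)&(P[...,0]>.25)
for lo,hi in((.06,.085),(.095,.115),(.06,.115)):
    m=(K&(P[...,2]>lo)&(P[...,2]<hi)).astype(np.uint8)
    n,l,st,_=cv2.connectedComponentsWithStats(m); i=1+np.argmax(st[1:,4])
    W=P[l==i][:,:2]; print(lo,hi,len(W),np.median(P[l==i][:,2]),cv2.minAreaRect((W*1000).astype(np.float32)))
hsv=cv2.cvtColor(im,cv2.COLOR_RGB2HSV)
for nm,box in(('dropper',(284,178,296,190)),('cup',(190,150,216,180))):
    a=P[box[1]:box[3],box[0]:box[2]].reshape(-1,3); b=a[a[:,2]>.05]; print(nm,b.mean(0),b.max(0),len(b))
E
```

```text
('black', 612, 510, 83, 184, 52.0)
('black', 820, 520, 52, 127, 85.1)
('black', 960, 568, 313, 64, 2.1)
('black', 1102, 431, 40, 159, 86.0)
('black', 897, 329, 187, 747, 81.9)
('black', 1142, 498, 217, 65, 4.5)
0.06 0.085 2233 0.07057442567002717 ((520.4757080078125, -328.7684631347656), (239.745361328125, 123.4946060180664), 25.96241569519043)
0.095 0.115 1678 0.10948633829732948 ((444.15997314453125, -177.95065307617188), (247.08265686035156, 109.2823257446289), 25.79823112487793)
0.06 0.115 2291 0.07068112793671233 ((518.148193359375, -324.58624267578125), (241.27915954589844, 134.66934204101562), 27.08515167236328)
dropper [0.54645989 0.08610772 0.07104393] [0.56406395 0.1020515  0.10019204] 69
cup [0.59514262 0.3843264  0.11606441] [0.65760685 0.42872576 1.57581459] 626
```

Run:
```python
from h import *
im,d=ctrl.grab_frame('top'); P=cloud('top',d); hsv=cv2.cvtColor(im,cv2.COLOR_RGB2HSV)
for u,v in((202,219),(208,219),(208,226),(240,231),(233,238),(262,210),(300,230),(300,240)): print(u,v,im[v,u],hsv[v,u],P[v,u].round(3))
Z=P[...,2]
for v in (190,200,210,220): print(v,[int(1000*z) for z in Z[v,330:440:4]])
```

```text
202 219 [202 143 128] [  6  93 202] [0.415 0.403 0.002]
208 219 [235 232 211] [ 26  26 235] [0.415 0.38  0.008]
208 226 [174 103 102] [  0 106 174] [0.39  0.38  0.005]
240 231 [111 110 108] [ 20   7 111] [0.373 0.263 0.003]
233 238 [171 170 154] [ 28  25 171] [0.347 0.287 0.009]
262 210 [143 142 129] [ 28  25 143] [0.451 0.184 0.007]
300 230 [236 238  65] [ 30 185 238] [0.381 0.044 0.006]
300 240 [236 238 235] [ 50   3 238] [0.344 0.043 0.005]
190 [2, 0, 63, 105, 107, 112, 112, 108, 110, 118, 122, 119, 121, 118, 124, 70, 67, 70, 70, 74, 70, 66, 71, 72, 0, -3, 5, 0]
200 [0, -3, 5, 55, 103, 104, 104, 107, 109, 109, 108, 116, 118, 122, 157, 155, 64, 105, 68, 66, 68, 69, 68, 69, 72, 75, 2, 0]
210 [4, -2, 7, -1, 37, 105, 113, 111, 111, 110, 112, 115, 119, 115, 122, 121, 1575, 67, 64, 75, 70, 69, 63, 70, 77, 70, 69, -1]
220 [-3, 0, 4, 4, 0, 27, 101, 102, 107, 106, 113, 109, 116, 114, 119, 117, 121, 128, 120, 70, 71, 74, 71, 71, 67, 0, 0, -5]
```

```bash
python3 - <<'E'
s=open('h.py').read()
s=s.replace("(P[...,1]<.6)&(P[...,0]>.3)","(P[...,1]<.47)&(P[...,0]>.28)&(P[...,0]<.62)").replace("(S>120)&(V>60)","(S>70)&(V>60)").replace("(V<75)","(V<135)&(S<70)")
s=s.replace("<100: continue","<60: continue")
open('h.py','w').write(s)
E
python3 - <<'E'
from h import *
for t in tiles(): print(t)
im,d=ctrl.grab_frame('top'); P=cloud('top',d)
for a in(24,25,26,27):
    c,s=np.cos(np.radians(a)),np.sin(np.radians(a))
    Q=P[(P[...,2]>.055)&(P[...,2]<.085)&(P[...,1]<-.2)&(P[...,1]>-.5)&(P[...,0]>.35)&(P[...,0]<.75)]
    x=Q[:,0]*c+Q[:,1]*s; y=-Q[:,0]*s+Q[:,1]*c
    def edges(v,lo,hi):
        h,e=np.histogram(v,np.arange(lo,hi,.002)); return e,h
    g=np.percentile(h:=x,[.5,99.5]); gy=np.percentile(y,[.5,99.5]); print(a,g,gy)
    # sharpness
    print('  std', np.std([np.percentile(x[(y>q)&(y<q+.02)],99) for q in np.arange(-.57,-.47,.02)]),[np.round(np.percentile(x[(y>q)&(y<q+.02)],[2,98]),3).tolist() for q in np.arange(-.57,-.47,.03)])
A=P[(P[...,2]>.14)&(P[...,2]<.17)&(P[...,1]<-.15)&(P[...,1]>-.35)&(P[...,0]>.4)&(P[...,0]<.6)]
print('agrip',len(A),A.mean(0),np.median(A,0))
B=P[(P[...,2]>.09)&(P[...,2]<.115)&(P[...,1]<-.2)&(P[...,1]>-.35)&(P[...,0]>.4)&(P[...,0]<.6)];print('pgrip?',len(B))
for n,k,z in(('top','active_grip',.15),('top','passive_grip',.1),('scene','active_grip',.15),('scene','passive_grip',.1)):
    for r in (ctrl.grab_frame(n),ctrl.pinpoint(n,k))[1][:2]: print(n,k,r['p'],px2w(n,*r['at'],z=z).round(3))
E
```

```text
('red', 417, 381, 55, 58, 1.0)
('red', 471, 273, 56, 58, 85.6)
('black', 452, 164, 51, 55, 1.0)
('black', 545, 372, 148, 195, 1.0)
24 [0.22306267 0.46014739] [-0.57269113 -0.45094622]
  std 0.0007758882328101725 [[0.228, 0.458], [0.228, 0.457], [0.226, 0.456], [0.226, 0.455]]
25 [0.21406321 0.45122266] [-0.57802563 -0.45777055]
  std 0.00026297658190936124 [[0.218, 0.448], [0.218, 0.448], [0.217, 0.448], [0.217, 0.448]]
26 [0.20489337 0.44232223] [-0.58347667 -0.46348283]
  std 0.00040541093540135797 [[0.207, 0.438], [0.209, 0.438], [0.209, 0.439], [0.209, 0.438]]
27 [0.19565745 0.43313657] [-0.58943195 -0.46841394]
  std 0.0009180838517222163 [[0.198, 0.429], [0.199, 0.429], [0.2, 0.431], [0.201, 0.426]]
agrip 65 [ 0.4770162  -0.23763702  0.1573453 ] [ 0.4771262  -0.23797146  0.15739459]
pgrip? 243
top active_grip 0.93 [ 0.482 -0.233  0.15 ]
top passive_grip 0.69 [ 0.502 -0.286  0.1  ]
top passive_grip 0.65 [ 0.428 -0.128  0.1  ]
scene passive_grip 0.61 [ 0.497 -0.283  0.1  ]
```

Emit:
jog_arm(series=[[[0,0,0,0.28],[0,0,0,0.28],[0,0,0,0.28],[0,0,0,0.28],[0,0,0,0.28]]], fingers=1)

```text
t: 2.25
position: [0.5013, -0.4521, 0.2476]
ee_rot: [-3.142, -0.0, 0.098]
force: [-0.2, -0.4, 0.3]
gripper_width: 0.999
finger_force: 0.0
```

Emit:
jog_arm(series=[[[0,0,0,-0.01],[0,0,0,0],[0,0,0,0]]])

```text
t: 2.55
position: [0.5013, -0.4521, 0.2475]
ee_rot: [-3.141, -0.0, 0.111]
force: [0.5, 0.3, 0.2]
gripper_width: 1.001
finger_force: 0.0
```

Emit:
jog_arm(series=[[[0,0,0,-0.28],[0,0,0,-0.28],[0,0,0,-0.28],[0,0,0,-0.28],[0,0,0,-0.28]]])

```text
t: 3.05
position: [0.5011, -0.4523, 0.2476]
ee_rot: [3.141, -0.0, 0.849]
force: [-0.8, 0.1, -0.2]
gripper_width: 0.997
finger_force: 0.0
```

Emit:
jog_arm(series=[[[0,0,0,-0.28],[0,0,0,-0.28],[0,0,0,-0.28],[0,0,0,-0.28],[0,0,0,-0.28]]])

```text
t: 3.55
position: [0.5011, -0.4523, 0.2476]
ee_rot: [3.141, -0.0, 1.582]
force: [0.1, 0.3, 0.1]
gripper_width: 1.0
finger_force: 0.0
```

Emit:
jog_arm(series=[[[0,0,0,-0.28],[0,0,0,-0.28],[0,0,0,-0.267],[0,0,0,0]]])

```text
t: 3.95
position: [0.501, -0.4524, 0.2476]
ee_rot: [3.141, -0.0, 2.009]
force: [0.0, -0.9, 0.9]
gripper_width: 0.999
finger_force: 0.0
```

Emit:
jog_arm(series=[[[0.8,0.28,0,0],[0.8,0.28,0,0],[0.8,0.28,0,0],[0.8,0.28,0,0],[0.8,0.28,0,0]]])

```text
t: 4.45
position: [0.4796, -0.2397, 0.2478]
ee_rot: [3.141, 0.0, 2.005]
force: [0.3, 0.7, 0.2]
gripper_width: 1.001
finger_force: 0.0
```

Emit:
jog_arm(series=[[[0,0,0,0],[0,0,0,0]]])

```text
t: 4.65
position: [0.4801, -0.2407, 0.2481]
ee_rot: [3.141, 0.001, 2.008]
force: [0.2, -0.2, -0.0]
gripper_width: 1.004
finger_force: 0.0
```

```bash
cat >> h.py <<'E'
C0=[.487,-.257,np.radians(25.2)]
def c2w(x,y,z=0):
    c,s=np.cos(C0[2]),np.sin(C0[2]); return np.array([C0[0]+c*x-s*y,C0[1]+s*x+c*y,z])
def w2c(p):
    c,s=np.cos(C0[2]),np.sin(C0[2]); d=np.array(p[:2])-C0[:2]; return np.array([c*d[0]+s*d[1],-s*d[0]+c*d[1]])
def plan(P,yaw,st=None):
    "turn share sum, then tool shifts (shares of 5cm) after that turn; P = TCP target"
    st=st or ctrl.get_state(); y0=st['ee_rot'][2]
    dt=(yaw-y0+np.pi)%(2*np.pi)-np.pi; d=np.array(P)-st['position']
    print('turn %.3f  x %.3f y %.3f z %.3f'%(-np.degrees(dt)/30,(np.cos(yaw)*d[0]+np.sin(yaw)*d[1])/.05,(np.sin(yaw)*d[0]-np.cos(yaw)*d[1])/.05,-d[2]/.05))
CY=np.radians(115.2)
E
python3 - <<'E'
from h import *
s=ctrl.get_state(); print(s['position'],s['ee_rot'],s['joint_pos'].round(2))
cal=ctrl.get_calibration('wrist'); im,d=grab('wrist','w1.png')
print(cal['mtx'],-cal['R'].T@cal['t'])
for k,z in(('active_grip',.150),('passive_grip',.1),('active_hinge',.104),('passive_hinge',.07),('bolt_stud',.08)):
    for r in ctrl.pinpoint('wrist',k)[:2]: 
        p=px2w('wrist',*r['at'],z=z,cal=cal);print(k,round(r['p'],2),np.round(r['at']),p.round(4),(w2c(p)*1000).round(1))
E
```

```text
[ 0.4801489  -0.24074073  0.24812704] [3.14124448e+00 1.31025013e-03 2.00839384e+00] [ 0.71  0.27 -0.39  1.84  0.12  1.05  0.71]
[[325.1922621    0.         277.55468057]
 [  0.         325.1922621  211.54597999]
 [  0.           0.           1.        ]] [ 0.44584815 -0.16516648  0.3856881 ]
passive_grip 0.59 [274. 252.] [ 0.4989 -0.2851  0.1   ] [ -1.2 -30.5]
active_hinge 0.71 [274.  62.] [ 0.4253 -0.1267  0.104 ] [ -0.3 144.2]
passive_hinge 0.41 [275. 197.] [ 0.4793 -0.243   0.07  ] [-1. 16.]
bolt_stud 0.3 [274.  62.] [ 0.423  -0.1236  0.08  ] [ -1.1 148. ]
```

View pics/w1.png

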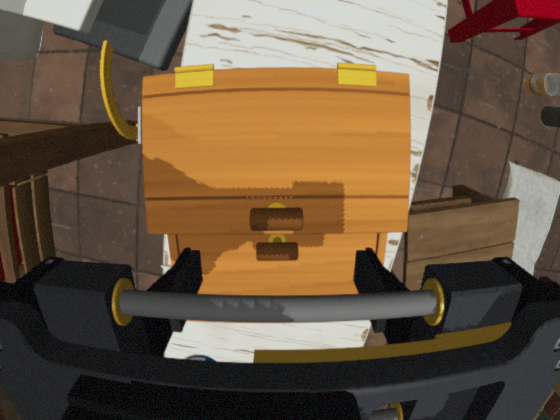

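The wrist picture shows the active grip at (276,219) and the passive grip at (277,251). Both line up with the chest pose I fitted, so I'll descend on the active grip.

Run:
```python
from h import *
c=ctrl.get_calibration('wrist')
print(w2c(px2w('wrist',276,219,z=.150,cal=c))*1000)
q=.13
plan(c2w(0,.140-.125*np.cos(q)+.03*np.sin(q),.156),CY)
```

```text
[-0.37128254 18.91284226]
turn -0.010  x 0.076 y 0.007 z 1.826
```

Emit:
jog_arm(series=[[[0.06,0.0,0.4,-0.01],[0,0,0.4,0],[0,0,0.4,0],[0,0,0.4,0],[0,0,0.23,0]]], fingers=0.4)

```text
t: 5.45
position: [0.4779, -0.239, 0.1544]
ee_rot: [-3.14, -0.002, 2.012]
force: [0.8, -0.2, 0.6]
gripper_width: 0.717
finger_force: 0.0
```

Emit:
jog_arm(series=[[[0,0,0,0],[0,0,0,0],[0,0,0,0],[0,0,0,0],[0,0,0,0]]], fingers=-1, newtons=20)

```text
t: 5.95
position: [0.4785, -0.2394, 0.1568]
ee_rot: [-3.141, 0.001, 2.013]
force: [-1.7, -2.1, 1.6]
gripper_width: 0.455
finger_force: 20.0
```

Run:
```python
from h import *
s=ctrl.get_state(); print(s['position'],w2c(s['position']),s['force'])
# guess q from tcp
def g(q): return np.array([.140-.125*np.cos(q)+.03*np.sin(q), .104+.125*np.sin(q)+.03*np.cos(q)])
q=np.linspace(.13,1.5,13); G=np.array([g(a) for a in q]); print(np.round(np.diff(G,axis=0)/.05*[1,-1],3).tolist())
```

```text
[ 0.47853204 -0.23939973  0.15682121] [-0.00016821  0.01953069] [-1.69743088 -2.0731007   1.62545111]
[[0.12, -0.268], [0.15, -0.252], [0.178, -0.233], [0.203, -0.212], [0.226, -0.187], [0.246, -0.16], [0.262, -0.131], [0.276, -0.1], [0.285, -0.068], [0.291, -0.035], [0.293, -0.002], [0.292, 0.032]]
```

Emit:
jog_arm(series=[[[0.12,0,-0.268,0],[0.15,0,-0.252,0],[0.178,0,-0.233,0],[0.203,0,-0.212,0],[0.226,0,-0.187,0]]])

```text
t: 6.45
position: [0.4592, -0.1991, 0.2149]
ee_rot: [-3.141, 0.002, 2.013]
force: [-0.2, -4.3, -4.1]
gripper_width: 0.458
finger_force: 20.0
```

Emit:
jog_arm(series=[[[0,0,0,0]]])

```text
t: 6.55
position: [0.4588, -0.1979, 0.2158]
ee_rot: [-3.14, 0.001, 2.014]
force: [-3.1, -2.7, 3.3]
gripper_width: 0.457
finger_force: 20.0
```

Tracking well. Next is the rest of the arc.

Emit:
jog_arm(series=[[[0.246,0,-0.16,0],[0.262,0,-0.131,0],[0.276,0,-0.1,0],[0.285,0,-0.068,0],[0.291,0,-0.035,0]]])

```text
t: 7.05
position: [0.4302, -0.1382, 0.24]
ee_rot: [-3.141, 0.004, 2.013]
force: [-1.3, -6.7, 0.7]
gripper_width: 0.454
finger_force: 20.0
```

Emit:
jog_arm(series=[[[0.293,0,0,0],[0.292,0,0.032,0],[0,0,0,0],[0,0,0,0]]])

```text
t: 7.45
position: [0.4163, -0.1091, 0.2383]
ee_rot: [-3.139, -0.002, 2.015]
force: [-7.6, 0.1, 9.8]
gripper_width: 0.456
finger_force: 20.0
```

Run:
```python
from h import *
s=ctrl.get_state(); print(s['position'],w2c(s['position']),s['force'],s['gripper_width'],s['joint_pos'].round(2))
```

```text
[ 0.41629257 -0.1091418   0.23825761] [-0.00102303  0.16389186] [-7.57959883  0.09257753  9.78147265] 0.45645080672683674 [ 0.6   0.11 -0.48  2.07  0.06  0.98  0.54]
```

Emit:
jog_arm(series=[[[0,0,0,0],[0,0,0,0],[0,0,-0.4,0],[0,0,-0.5,0],[0,0,-0.4,0]]], fingers=0.2)

```text
t: 7.95
position: [0.4186, -0.11, 0.3031]
ee_rot: [3.14, -0.0, 2.014]
force: [-0.1, 0.6, 0.2]
gripper_width: 0.598
finger_force: 0.0
```

Emit:
jog_arm(series=[[[-0.75,-0.15,0,0],[-0.75,-0.15,0,0],[-0.75,-0.15,0,0],[-0.73,-0.13,0,0],[0,0,0,0]]])

```text
t: 8.45
position: [0.4562, -0.2626, 0.3014]
ee_rot: [3.141, 0.001, 2.007]
force: [-0.2, 0.4, 0.7]
gripper_width: 0.601
finger_force: 0.0
```

Run:
```python
from h import *
s=ctrl.get_state(); print(s['position'],w2c(s['position']),s['force'])
plan(c2w(-.03,.015,.099),CY)
c=ctrl.get_calibration('wrist'); im,d=grab('wrist','w2.png')
for k,z in(('bolt_stud',.082),('passive_grip',.1),('active_grip',.236)):
    for r in ctrl.pinpoint('wrist',k)[:3]: print(k,r['p'],np.round(r['at']),w2c(px2w('wrist',*r['at'],z=z,cal=c))*1000)
```

```text
[ 0.4561927  -0.26261363  0.30135685] [-0.03026545  0.00803775] [-0.22398058  0.40268506  0.69291503]
turn -0.007  x 0.139 y 0.005 z 4.047
bolt_stud 0.61 [278. 182.] [-28.89368452  12.87998771]
passive_grip 0.74 [303. 225.] [ -0.77225932 -32.11890622]
active_grip 0.63 [323.  12.] [ -0.59788719 156.38447871]
```

View pics/w2.png

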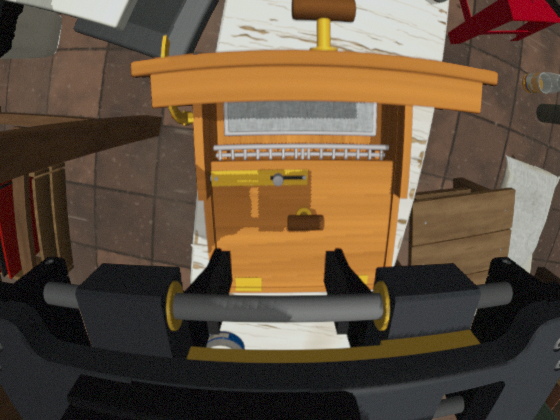

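The stud is at (278,182), the passive grip at (303,225), and the active leaf stands open. Next I descend on the stud.

Emit:
jog_arm(series=[[[0.11,0,0.7,-0.007],[0,0,0.7,0],[0,0,0.7,0],[0,0,0.7,0],[0,0,0.6,0]]], fingers=0)

```text
t: 9.15
position: [0.4533, -0.2512, 0.1307]
ee_rot: [3.141, -0.001, 2.019]
force: [0.3, -0.7, 0.2]
gripper_width: 0.501
finger_force: 0.0
```

Emit:
jog_arm(series=[[[0,0,0.3,0],[0,0,0.2,0],[0,0,0.1,0],[0,0,0.0,0],[0,0,0,0]]])

```text
t: 9.65
position: [0.4542, -0.2532, 0.1027]
ee_rot: [3.14, 0.001, 2.017]
force: [-0.3, -0.3, 0.5]
gripper_width: 0.497
finger_force: 0.0
```

Emit:
jog_arm(series=[[[0,0,0,0],[0,0,0,0],[0,0,0,0],[0,0,0,0],[0,0,0,0]]], fingers=-1)

```text
t: 10.15
position: [0.4531, -0.2534, 0.1018]
ee_rot: [-3.141, -0.0, 2.017]
force: [-2.2, -1.1, 1.3]
gripper_width: 0.129
finger_force: 9.8
```

Run:
```python
from h import *
s=ctrl.get_state(); print(s['position'],w2c(s['position']),s['force'])
```

```text
[ 0.45312723 -0.2534173   0.10180488] [-0.02912356  0.01766405] [-2.23809628 -1.13183598  1.27066642]
```

Gripped at 11 mm, which is the pin. Drawing 22 mm.

Emit:
jog_arm(series=[[[0,0.1,0,0],[0,0.12,0,0],[0,0.12,0,0],[0,0.1,0,0],[0,0,0,0]]])

```text
t: 10.65
position: [0.4722, -0.2443, 0.1017]
ee_rot: [-3.138, -0.001, 2.017]
force: [-6.2, -2.3, 6.4]
gripper_width: 0.128
finger_force: 20.0
```

Emit:
jog_arm(series=[[[0,0,0,0],[0,0,0,0]]])

```text
t: 10.85
position: [0.4722, -0.2443, 0.1017]
ee_rot: [-3.139, -0.001, 2.017]
force: [-5.6, -2.4, 5.3]
gripper_width: 0.124
finger_force: 20.0
```

Run:
```python
from h import *
s=ctrl.get_state(); print(s['position'],w2c(s['position']),s['force'],s['gripper_width'])
```

```text
[ 0.47222363 -0.24429545  0.10168916] [-0.00796072  0.01778689] [-5.58854672 -2.35074545  5.27279321] 0.12409102902027966
```

Emit:
jog_arm(series=[[[0,0,0,0],[0,0,0,0],[0,0,-0.4,0],[0,0,-0.4,0],[0,0,-0.4,0]]], fingers=0.3)

```text
t: 11.35
position: [0.4745, -0.2427, 0.1623]
ee_rot: [3.14, -0.0, 2.018]
force: [-0.4, -0.2, -1.3]
gripper_width: 0.494
finger_force: 0.0
```

Emit:
jog_arm(series=[[[-0.48,0.08,0,0],[-0.48,0.08,0,0],[0,0,0.4,0],[0,0,0.4,0],[0,0,0.3,0]]])

```text
t: 11.85
position: [0.502, -0.2827, 0.1055]
ee_rot: [3.14, -0.001, 2.018]
force: [-0.0, 0.2, 0.2]
gripper_width: 0.645
finger_force: 0.0
```

Emit:
jog_arm(series=[[[0,0,0,0],[0,0,0,0]]])

```text
t: 12.05
position: [0.5018, -0.2831, 0.1068]
ee_rot: [3.141, -0.0, 2.018]
force: [0.3, 0.0, -0.6]
gripper_width: 0.654
finger_force: 0.0
```

Run:
```python
from h import *
s=ctrl.get_state(); print(s['position'],w2c(s['position']),s['force'],s['gripper_width'])
plan(c2w(0,-.03,.106),CY)
q=np.linspace(0,1.7,16); G=np.c_[-.13+.1*np.cos(q)-.03*np.sin(q),.07+.1*np.sin(q)+.03*np.cos(q)]; print(np.round(np.diff(G,axis=0)/.05*[1,-1],2).tolist())
```

```text
[ 0.50184281 -0.28309441  0.10680819] [ 0.00231972 -0.02993069] [ 0.28372043  0.00131491 -0.61110219] 0.6537002006860807
turn 0.013  x -0.001 y -0.046 z 0.016
[[-0.08, -0.22], [-0.11, -0.21], [-0.13, -0.2], [-0.15, -0.18], [-0.17, -0.16], [-0.19, -0.14], [-0.2, -0.12], [-0.22, -0.1], [-0.22, -0.07], [-0.23, -0.05], [-0.24, -0.02], [-0.24, 0.01], [-0.23, 0.03], [-0.23, 0.06], [-0.22, 0.08]]
```

Emit:
jog_arm(series=[[[0,-0.04,0,0.01],[0,0,0,0],[0,0,0,0],[0,0,0,0],[0,0,0,0]]], fingers=-1)

```text
t: 12.55
position: [0.5001, -0.2845, 0.1075]
ee_rot: [3.141, 0.001, 2.012]
force: [-0.1, -0.0, 3.9]
gripper_width: 0.457
finger_force: 20.0
```

Emit:
jog_arm(series=[[[-0.08,0,-0.22,0],[-0.11,0,-0.21,0],[-0.13,0,-0.2,0],[-0.15,0,-0.18,0],[-0.17,0,-0.16,0]]])

```text
t: 13.05
position: [0.5129, -0.3114, 0.1556]
ee_rot: [-3.141, -0.004, 2.013]
force: [2.3, 5.2, -6.5]
gripper_width: 0.456
finger_force: 20.0
```

Emit:
jog_arm(series=[[[0,0,0,0]]])

```text
t: 13.15
position: [0.5137, -0.3131, 0.1572]
ee_rot: [3.141, -0.001, 2.012]
force: [0.4, 4.3, 3.3]
gripper_width: 0.459
finger_force: 20.0
```

Emit:
jog_arm(series=[[[-0.19,0,-0.14,0],[-0.2,0,-0.12,0],[-0.22,0,-0.1,0],[-0.22,0,-0.07,0],[-0.23,0,-0.05,0]]])

```text
t: 13.65
position: [0.5357, -0.359, 0.1806]
ee_rot: [-3.142, -0.005, 2.013]
force: [-0.4, 8.0, 0.3]
gripper_width: 0.456
finger_force: 20.0
```

Emit:
jog_arm(series=[[[-0.24,0,-0.02,0],[-0.24,0,0.01,0],[-0.23,0,0.03,0],[-0.23,0,0.06,0],[-0.22,0,0.08,0]]])

```text
t: 14.15
position: [0.5609, -0.4117, 0.1749]
ee_rot: [3.141, -0.004, 2.014]
force: [-4.8, 9.8, 17.9]
gripper_width: 0.45
finger_force: 27.0
```

Emit:
jog_arm(series=[[[0,0,0,0],[0,0,0,0]]])

```text
t: 14.35
position: [0.5613, -0.4126, 0.1747]
ee_rot: [3.141, -0.001, 2.014]
force: [1.2, 3.8, 10.0]
gripper_width: 0.452
finger_force: 27.8
```

Run:
```python
from h import *
s=ctrl.get_state(); print(s['position'],w2c(s['position']),s['force'],s['gripper_width'])
for t in tiles(save='top3.png'): print(t)
```

```text
[ 0.56129614 -0.4126104   0.17466252] [ 0.00096947 -0.17243426] [ 1.21634324  3.77842085 10.01100164] 0.4517241987588852
('red', 417, 381, 55, 58, 1.0)
('red', 471, 273, 56, 58, 85.6)
('black', 452, 164, 51, 55, 1.0)
('black', 545, 372, 148, 195, 1.0)
```

Emit:
jog_arm(series=[[[0,0,0,0],[0,0,0,0],[0,0,-0.85,0],[0,0,-0.85,0],[0,0,-0.8,0]]], fingers=0.4)

```text
t: 14.9
position: [0.5595, -0.4153, 0.2981]
ee_rot: [-3.14, 0.001, 2.01]
force: [0.5, -0.3, 0.4]
gripper_width: 0.694
finger_force: 0.0
```

Emit:
jog_arm(series=[[[0.6,0.16,0,0],[0.95,0.25,0,0],[0.95,0.25,0,0],[0.95,0.25,0,0],[0.95,0.25,0,0]]])

```text
t: 15.4
position: [0.518, -0.1897, 0.2966]
ee_rot: [-3.141, 0.002, 2.01]
force: [1.2, -0.0, 0.2]
gripper_width: 0.698
finger_force: 0.0
```

Emit:
jog_arm(series=[[[0.95,0.25,0,0],[0.95,0.25,0,0],[0.95,0.25,0,0],[0.95,0.25,0,0],[0.95,0.25,0,0]]])

```text
t: 15.9
position: [0.4738, 0.0519, 0.2968]
ee_rot: [3.141, 0.002, 2.01]
force: [0.8, -0.7, 0.4]
gripper_width: 0.703
finger_force: 0.0
```

Emit:
jog_arm(series=[[[0.95,0.25,0,0],[0.9,0.23,0,0],[0,0,0,0.27],[0,0,0,0.27],[0,0,0,0.27]]], fingers=1)

```text
t: 16.4
position: [0.4568, 0.1446, 0.2966]
ee_rot: [3.141, 0.001, 1.581]
force: [0.6, 0.3, 0.4]
gripper_width: 0.985
finger_force: 0.0
```

Emit:
jog_arm(series=[[[0,0,0,0],[0,0,0,0]]])

```text
t: 16.6
position: [0.4567, 0.1446, 0.2965]
ee_rot: [3.141, 0.001, 1.59]
force: [-0.8, 0.7, -1.1]
gripper_width: 0.994
finger_force: 0.0
```

```bash
cat >> h.py <<'E'
def seen(n='top',z=.006,yaw=None):
    c=ctrl.get_calibration(n); im,d=ctrl.grab_frame(n)
    for r in ctrl.pinpoint(n,'tile_0'):
        u,v=np.round(r['at']).astype(int); p=px2w(n,*r['at'],z=z,cal=c)
        w=im[max(v-9,0):v+10,max(u-9,0):u+10].reshape(-1,3)
        print(round(r['p'],2),(u,v),p[:2].round(3),np.percentile(w,15,axis=0).astype(int))
def sharp(u,v,n='wrist',half=45):
    "outline of the dark/red frame round a pixel in the wrist view -> world rect"
    c=ctrl.get_calibration(n); im,d=ctrl.grab_frame(n)
    hsv=cv2.cvtColor(im,cv2.COLOR_RGB2HSV).astype(int)
    m=((hsv[...,2]<110)|((hsv[...,1]>110)&((hsv[...,0]<8)|(hsv[...,0]>172)))).astype(np.uint8)
    k=np.zeros_like(m); k[v-half:v+half,u-half:u+half]=1; m*=k
    m=cv2.morphologyEx(m,cv2.MORPH_OPEN,np.ones((3,3)))
    cs=max(cv2.findContours(m,cv2.RETR_EXTERNAL,cv2.CHAIN_APPROX_NONE)[0],key=cv2.contourArea)
    W=np.array([px2w(n,a,b,z=.006,cal=c)[:2] for a,b in cs[:,0]],np.float32)*1000
    return cv2.minAreaRect(W)
E
python3 - <<'E'
from h import *
s=ctrl.get_state(); print(s['position'],s['ee_rot'],s['gripper_width'],s['joint_pos'].round(2))
seen(); print('wrist'); seen('wrist'); grab('wrist','w4.png'); grab('top','top4.png')
E
```

```text
[0.45672138 0.1446425  0.29645747] [3.14107586e+00 6.71123553e-04 1.58955572e+00] 0.9939805061053444 [ 0.14  0.15 -0.59  1.89  0.09  1.13 -0.47]
0.81 (np.int64(151), np.int64(204)) [0.466 0.591] [96 76 88]
0.79 (np.int64(271), np.int64(244)) [0.327 0.148] [ 57 129 130]
0.77 (np.int64(242), np.int64(234)) [0.364 0.257] [116 112 111]
0.76 (np.int64(236), np.int64(203)) [0.477 0.28 ] [177  83  80]
0.67 (np.int64(205), np.int64(218)) [0.417 0.39 ] [183  96  92]
wrist
0.94 (np.int64(276), np.int64(160)) [0.455 0.165] [213 205 180]
0.88 (np.int64(248), np.int64(3)) [0.415 0.378] [210 202 177]
0.83 (np.int64(290), np.int64(78)) [0.472 0.273] [213 205 179]
0.83 (np.int64(236), np.int64(231)) [0.401 0.063] [184 158   0]
0.82 (np.int64(181), np.int64(168)) [0.326 0.154] [  0 191 181]
```

View pics/w4.png

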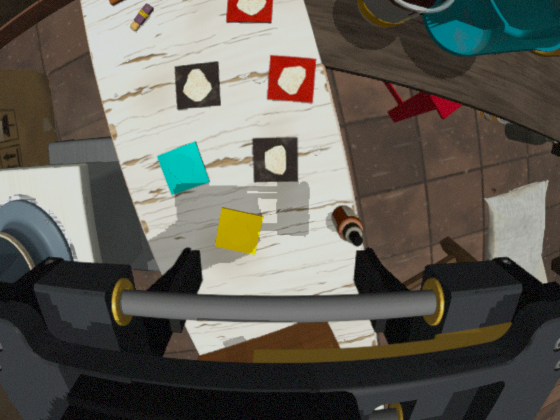

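The wrist picture shows black tiles at (276,160) and (198,86) and red ones at (291,79) and (250,8). Turquoise is at (182,167), yellow at (238,231), and the dropper stands clear at (347,228). I take the black one at (276,160).

Run:
```python
from h import *
for p in((276,160),(291,79),(198,86)): print(sharp(*p,half=30))
r=sharp(276,160,half=30); plan([r[0][0]/1000,r[0][1]/1000,.0275],1.588)
```

```text
((454.14569091796875, 165.5594482421875), (58.72947692871094, 57.99858093261719), 1.019964337348938)
((473.0652770996094, 273.57537841796875), (58.972068786621094, 58.953678131103516), 86.60568237304688)
((349.81781005859375, 265.51300048828125), (59.5543327331543, 59.30763244628906), 3.795508861541748)
turn -0.000  x 0.408 y -0.040 z 5.375
```

Emit:
jog_arm(series=[[[0.21,-0.04,0.5,0],[0.2,0,0.9,0],[0,0,0.9,0],[0,0,0.9,0],[0,0,0.8,0]]])

```text
t: 17.6
position: [0.4538, 0.1657, 0.0944]
ee_rot: [-3.141, 0.0, 1.588]
force: [0.7, 0.4, -0.6]
gripper_width: 1.003
finger_force: 0.0
```

Emit:
jog_arm(series=[[[0,0,0.6,0],[0,0,0.4,0],[0,0,0.25,0],[0,0,0,0],[0,0,0,0]]])

```text
t: 18.1
position: [0.4547, 0.1662, 0.0343]
ee_rot: [3.14, -0.0, 1.588]
force: [0.8, -0.0, -0.9]
gripper_width: 1.002
finger_force: 0.0
```

Run:
```python
from h import *
s=ctrl.get_state(); print(s['position'],s['force']); plan([.454,.1655,.0275],1.588)
```

```text
[0.45466639 0.16619898 0.03434496] [ 0.77082259 -0.02021968 -0.88975291]
turn -0.000  x -0.014 y -0.014 z 0.137
```

Emit:
jog_arm(series=[[[0,0,0.13,0],[0,0,0,0]]])

```text
t: 18.3
position: [0.4544, 0.1658, 0.0276]
ee_rot: [3.141, -0.0, 1.587]
force: [0.4, 0.1, -0.5]
gripper_width: 0.999
finger_force: 0.0
```

Emit:
jog_arm(series=[[[0,0,0,0],[0,0,0,0],[0,0,0,0],[0,0,0,0]]], fingers=-1, newtons=25)

```text
t: 18.7
position: [0.4542, 0.1658, 0.0274]
ee_rot: [3.141, -0.0, 1.588]
force: [-1.1, 0.1, 0.4]
gripper_width: 0.726
finger_force: 0.2
```

Emit:
jog_arm(series=[[[0,0,-0.2,0],[0,0,-0.5,0],[0,0,-0.9,0],[0,0,-0.9,0],[0,0,-0.9,0]]])

```text
t: 19.2
position: [0.4535, 0.1659, 0.1995]
ee_rot: [-3.142, -0.0, 1.588]
force: [0.9, -0.0, -1.1]
gripper_width: 0.675
finger_force: 25.0
```

Emit:
jog_arm(series=[[[0,0,-0.9,0],[0,0,-0.9,0],[0,0,-0.4,0],[0,0,0,0],[0,0,0,0]]])

```text
t: 19.7
position: [0.4535, 0.1656, 0.3073]
ee_rot: [3.141, 0.001, 1.588]
force: [0.1, 0.3, -1.3]
gripper_width: 0.673
finger_force: 25.0
```

Run:
```python
from h import *
s=ctrl.get_state(); plan(c2w(.055,-.078,.30),CY)
```

```text
turn -0.808  x -9.493 y -1.893 z 0.146
```

Emit:
jog_arm(series=[[[0,0,0,-0.27],[0,0,0,-0.27],[0,0,0,-0.27],[-0.49,-0.09,0,0],[-0.9,-0.18,0,0]]])

```text
t: 20.2
position: [0.4699, 0.0995, 0.3057]
ee_rot: [-3.139, -0.003, 2.02]
force: [1.4, -0.3, -0.4]
gripper_width: 0.677
finger_force: 25.0
```

Emit:
jog_arm(series=[[[-0.9,-0.18,0,0],[-0.9,-0.18,0,0],[-0.9,-0.18,0,0],[-0.9,-0.18,0,0],[-0.9,-0.18,0,0]]])

```text
t: 20.7
position: [0.5259, -0.1271, 0.3053]
ee_rot: [-3.139, -0.002, 2.012]
force: [0.8, 0.1, 0.3]
gripper_width: 0.676
finger_force: 25.0
```

Emit:
jog_arm(series=[[[-0.9,-0.18,0,0],[-0.9,-0.18,0,0],[-0.9,-0.18,0,0],[-0.9,-0.18,0,0],[0,0,0,0]]])

```text
t: 21.2
position: [0.5692, -0.3117, 0.3033]
ee_rot: [-3.136, -0.001, 2.002]
force: [-0.2, 0.2, -0.7]
gripper_width: 0.676
finger_force: 25.0
```

Emit:
jog_arm(series=[[[0,0,0,0],[0,0,0,0]]])

```text
t: 21.4
position: [0.5709, -0.3017, 0.3059]
ee_rot: [-3.141, -0.003, 2.014]
force: [0.6, 0.3, -0.0]
gripper_width: 0.677
finger_force: 25.0
```

Run:
```python
from h import *
s=ctrl.get_state(); print(s['position'],w2c(s['position']),s['gripper_width']); plan(c2w(.055,-.078,.070),CY)
c=ctrl.get_calibration('wrist');grab('wrist','w5.png')
for k,z in(('rack_mid',.042),('active_grip',.23),('passive_grip',.17)): 
    for r in ctrl.pinpoint('wrist',k)[:2]: print(k,r['p'],r['at'],w2c(px2w('wrist',*r['at'],z=z,cal=c)))
```

```text
[ 0.57089957 -0.30166595  0.30585023] [ 0.05689676 -0.07613766] 0.6765394150303123
turn 0.007  x -0.037 y -0.038 z 4.717
```

View pics/w5.png

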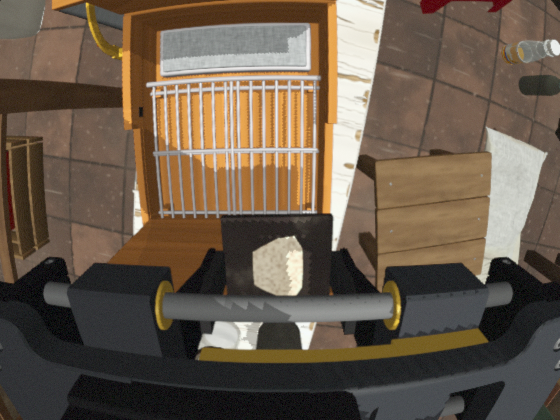

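Emit:
jog_arm(series=[[[-0.04,-0.04,0.5,0],[0,0,0.8,0],[0,0,0.8,0],[0,0,0.8,0],[0,0,0.7,0]]])

```text
t: 22.1
position: [0.5698, -0.3054, 0.1258]
ee_rot: [-3.141, -0.0, 2.013]
force: [-0.1, -0.2, -0.0]
gripper_width: 0.674
finger_force: 25.0
```

Emit:
jog_arm(series=[[[0,0,0.5,0],[0,0,0.3,0],[0,0,0.1,0],[0,0,0,0],[0,0,0,0]]])

```text
t: 22.6
position: [0.5713, -0.3066, 0.0839]
ee_rot: [3.14, 0.002, 2.012]
force: [0.1, 0.6, 0.0]
gripper_width: 0.675
finger_force: 25.0
```

Run:
```python
from h import *
s=ctrl.get_state(); print(s['position'],w2c(s['position']),s['force']); plan(c2w(.055,-.078,.0715),CY)
```

```text
[ 0.57131288 -0.3065537   0.08387881] [ 0.05518964 -0.0807362 ] [0.09622969 0.60590603 0.01661641]
turn 0.002  x 0.055 y -0.004 z 0.248
```

Emit:
jog_arm(series=[[[0.05,0,0.12,0],[0,0,0.12,0],[0,0,0,0],[0,0,0,0]]])

```text
t: 23.0
position: [0.5697, -0.3039, 0.0706]
ee_rot: [3.141, 0.001, 2.012]
force: [0.7, 0.5, 1.5]
gripper_width: 0.68
finger_force: 25.0
```

Emit:
jog_arm(series=[[[0,0,0,0],[0,0,0,0],[0,0,-0.2,0],[0,0,-0.5,0],[0,0,-0.8,0]]], fingers=0.6)

```text
t: 23.5
position: [0.5673, -0.3035, 0.144]
ee_rot: [-3.138, -0.004, 2.012]
force: [0.3, -0.4, 0.5]
gripper_width: 0.796
finger_force: 0.0
```

Emit:
jog_arm(series=[[[0,0,-0.9,0],[0,0,-0.9,0],[0,0,-0.9,0],[0,0,-0.4,0],[0,0,0,0]]])

```text
t: 24.0
position: [0.5706, -0.3045, 0.3052]
ee_rot: [3.136, 0.007, 2.012]
force: [-0.2, 0.2, -0.1]
gripper_width: 0.799
finger_force: 0.0
```

Run:
```python
from h import *
s=ctrl.get_state(); print(s['position'],w2c(s['position']),s['force']); 
seen('wrist',.048);seen()
plan([.473,.2735,.30],np.radians(86.6))
```

```text
[ 0.5706429  -0.30446899  0.30522304] [ 0.05547104 -0.07856464] [-0.23651293  0.19896727 -0.10663776]
0.96 (np.int64(278), np.int64(179)) [ 0.574 -0.305] [189 177 152]
0.81 (np.int64(238), np.int64(234)) [0.362 0.27 ] [118 116 114]
0.81 (np.int64(270), np.int64(242)) [0.335 0.154] [ 74 212 207]
0.65 (np.int64(240), np.int64(205)) [0.47  0.264] [179  87  85]
0.59 (np.int64(298), np.int64(223)) [0.407 0.051] [233 232  63]
0.58 (np.int64(152), np.int64(205)) [0.463 0.588] [101  77  93]
0.5 (np.int64(208), np.int64(216)) [0.428 0.383] [182  94  88]
0.47 (np.int64(438), np.int64(175)) [ 0.591 -0.46 ] [25 24 25]
turn 0.956  x 11.413 y -2.583 z -0.033
```

Emit:
jog_arm(series=[[[0.6,0.17,0,0],[0.97,0.27,0,0],[0.97,0.27,0,0],[0.97,0.27,0,0],[0.97,0.27,0,0]]])

```text
t: 24.7
position: [0.5288, -0.0744, 0.2985]
ee_rot: [-3.139, -0.002, 2.011]
force: [0.4, 0.5, -0.8]
gripper_width: 0.797
finger_force: 0.0
```

Emit:
jog_arm(series=[[[0.97,0.27,0,0],[0.97,0.27,0,0],[0.97,0.27,0,0],[0.97,0.27,0,0],[0.97,0.27,0,0]]])

```text
t: 25.2
position: [0.4867, 0.1716, 0.2988]
ee_rot: [-3.139, -0.0, 2.011]
force: [1.2, 0.4, -0.5]
gripper_width: 0.796
finger_force: 0.0
```

Emit:
jog_arm(series=[[[0.97,0.27,0,0],[0.97,0.27,0,0],[0,0,0,0.24],[0,0,0,0.24],[0,0,0,0.24]]], fingers=1)

```text
t: 25.7
position: [0.4703, 0.2688, 0.2983]
ee_rot: [-3.138, 0.001, 1.631]
force: [0.1, -0.3, 0.3]
gripper_width: 0.994
finger_force: 0.0
```

Emit:
jog_arm(series=[[[0,0,0,0.24],[0,0,0.7,0],[0,0,0.7,0],[0,0,0,0],[0,0,0,0]]])

```text
t: 26.2
position: [0.4708, 0.2686, 0.2295]
ee_rot: [-3.139, 0.001, 1.509]
force: [-0.1, 0.3, 0.9]
gripper_width: 0.999
finger_force: 0.0
```

```bash
cat >> h.py <<'E'
def track(guess,turn=None):
    "re-measure the tile whose pinpoint is nearest guess, plan a descent to TCP z .0275"
    s=ctrl.get_state(); c=ctrl.get_calibration('wrist'); ctrl.grab_frame('wrist')
    L=ctrl.pinpoint('wrist','tile_0'); b=min(L,key=lambda r:np.linalg.norm(px2w('wrist',*r['at'],z=.006,cal=c)[:2]-guess))
    u,v=np.round(b['at']).astype(int); R=sharp(u,v,half=50); print('TCP',s['position'],(u,v),R)
    a=R[2]%90; y=min([np.radians(a+90*k) for k in range(4)],key=lambda q:abs(q-s['ee_rot'][2]))
    plan([R[0][0]/1000,R[0][1]/1000,.0275],y)
E
python3 -c "
from h import *
track([.473,.2735])"
```

```text
TCP [0.47081982 0.26863974 0.2295354 ] (np.int64(277), np.int64(179)) ((472.8847351074219, 273.6444091796875), (58.73263168334961, 59.15464782714844), 86.43241882324219)
turn 0.001  x 0.082 y 0.012 z 4.087
```

Emit:
jog_arm(series=[[[0.08,0.01,0.5,0],[0,0,0.9,0],[0,0,0.9,0],[0,0,0.8,0],[0,0,0.5,0]]])

```text
t: 26.85
position: [0.472, 0.2724, 0.0488]
ee_rot: [-3.141, 0.001, 1.509]
force: [0.1, -0.4, -0.1]
gripper_width: 0.999
finger_force: 0.0
```

Emit:
jog_arm(series=[[[0,0,0.3,0],[0,0,0.13,0],[0,0,0.0,0],[0,0,0,0]]])

```text
t: 27.25
position: [0.473, 0.2736, 0.0302]
ee_rot: [3.139, -0.002, 1.509]
force: [0.3, -0.4, -0.2]
gripper_width: 1.001
finger_force: 0.0
```

Emit:
jog_arm(series=[[[0,0,0.05,0],[0,0,0,0]]])

```text
t: 27.45
position: [0.4725, 0.273, 0.027]
ee_rot: [3.14, -0.001, 1.509]
force: [-0.1, -0.2, 0.3]
gripper_width: 0.998
finger_force: 0.0
```

Emit:
jog_arm(series=[[[0,0,0,0],[0,0,0,0],[0,0,0,0],[0,0,0,0],[0,0,0,0]]], fingers=-1)

```text
t: 27.95
position: [0.472, 0.2728, 0.0263]
ee_rot: [3.141, 0.0, 1.509]
force: [-0.5, 0.4, 1.2]
gripper_width: 0.685
finger_force: 25.0
```

Emit:
jog_arm(series=[[[0,0,-0.2,0],[0,0,-0.5,0],[0,0,-0.9,0],[0,0,-0.9,0],[0,0,-0.9,0]]])

```text
t: 28.45
position: [0.4715, 0.2728, 0.1985]
ee_rot: [-3.142, -0.0, 1.51]
force: [0.9, 0.7, -1.0]
gripper_width: 0.682
finger_force: 25.0
```

Emit:
jog_arm(series=[[[0,0,-0.9,0],[0,0,-0.9,0],[0,0,-0.4,0],[0,0,0,0],[0,0,0,0]]])

```text
t: 28.95
position: [0.4715, 0.2725, 0.3061]
ee_rot: [3.141, 0.001, 1.509]
force: [-0.0, -0.8, -1.3]
gripper_width: 0.685
finger_force: 25.0
```

Run:
```python
from h import *
s=ctrl.get_state(); plan(c2w(-.055,-.078,.30),CY); plan(c2w(-.055,-.078,.30),s['ee_rot'][2])
```

```text
turn -0.958  x -11.274 y -5.329 z 0.123
turn -0.000  x -12.447 y 0.747 z 0.123
```

Emit:
jog_arm(series=[[[0,0,0,-0.24],[0,0,0,-0.24],[0,0,0,-0.24],[0,0,0,-0.24],[-0.4,-0.19,0,0]]])

```text
t: 29.45
position: [0.4701, 0.2525, 0.3041]
ee_rot: [-3.138, -0.003, 2.019]
force: [0.1, 0.6, -0.0]
gripper_width: 0.685
finger_force: 25.0
```

Emit:
jog_arm(series=[[[-0.84,-0.4,0,0],[-0.84,-0.4,0,0],[-0.84,-0.4,0,0],[-0.84,-0.4,0,0],[-0.84,-0.4,0,0]]])

```text
t: 29.95
position: [0.4696, 0.016, 0.3044]
ee_rot: [-3.138, -0.001, 2.012]
force: [0.0, 0.8, -0.1]
gripper_width: 0.678
finger_force: 25.0
```

Emit:
jog_arm(series=[[[-0.84,-0.4,0,0],[-0.84,-0.4,0,0],[-0.84,-0.4,0,0],[-0.84,-0.4,0,0],[-0.84,-0.4,0,0]]])

```text
t: 30.45
position: [0.4689, -0.216, 0.3042]
ee_rot: [-3.139, -0.003, 2.012]
force: [1.8, -0.2, -0.5]
gripper_width: 0.683
finger_force: 25.0
```

Emit:
jog_arm(series=[[[-0.84,-0.4,0,0],[-0.84,-0.4,0,0],[-0.84,-0.4,0,0],[0,0,0,0],[0,0,0,0]]])

```text
t: 30.95
position: [0.4686, -0.3545, 0.3036]
ee_rot: [-3.14, -0.005, 2.009]
force: [-0.5, -0.6, -1.5]
gripper_width: 0.683
finger_force: 25.0
```

Run:
```python
from h import *
s=ctrl.get_state(); print(s['position'],w2c(s['position']),s['gripper_width'],s['joint_pos'].round(2)); plan(c2w(-.055,-.078,.0715),CY)
```

```text
[ 0.46857027 -0.35449323  0.30359871] [-0.05818632 -0.08036751] 0.6829522147875471 [ 0.8   0.3  -0.29  1.66  0.09  1.2   0.93]
turn -0.002  x 0.047 y 0.064 z 4.642
```

Emit:
jog_arm(series=[[[0.05,0.06,0.5,0],[0,0,0.8,0],[0,0,0.8,0],[0,0,0.8,0],[0,0,0.7,0]]])

```text
t: 31.45
position: [0.4709, -0.3475, 0.1237]
ee_rot: [-3.141, -0.003, 2.015]
force: [0.2, -0.2, 0.1]
gripper_width: 0.684
finger_force: 25.0
```

Emit:
jog_arm(series=[[[0,0,0.5,0],[0,0,0.25,0],[0,0,0,0],[0,0,0,0]]])

```text
t: 31.85
position: [0.4723, -0.35, 0.0896]
ee_rot: [3.141, 0.001, 2.013]
force: [0.7, -0.1, -0.2]
gripper_width: 0.685
finger_force: 25.0
```

Run:
```python
from h import *
s=ctrl.get_state(); print(s['position'],w2c(s['position']),s['gripper_width'],s['force']); plan(c2w(-.055,-.078,.0710),CY)
```

```text
[ 0.4723185  -0.35000533  0.08957333] [-0.05288396 -0.07790266] 0.6850596533166947 [ 0.70051023 -0.09255816 -0.23662239]
turn 0.004  x -0.002 y -0.042 z 0.371
```

Emit:
jog_arm(series=[[[0,-0.04,0.18,0],[0,0,0.18,0],[0,0,0,0],[0,0,0,0]]])

```text
t: 32.25
position: [0.4696, -0.3514, 0.0707]
ee_rot: [-3.142, -0.0, 2.012]
force: [0.2, -0.5, 0.0]
gripper_width: 0.683
finger_force: 25.0
```

Emit:
jog_arm(series=[[[0,0,0,0],[0,0,0,0],[0,0,-0.2,0],[0,0,-0.5,0],[0,0,-0.8,0]]], fingers=0.6)

```text
t: 32.75
position: [0.4684, -0.3506, 0.1453]
ee_rot: [-3.14, -0.004, 2.012]
force: [0.2, 0.3, 0.7]
gripper_width: 0.797
finger_force: 0.0
```

Emit:
jog_arm(series=[[[0,0,-0.9,0],[0,0,-0.9,0],[0,0,-0.9,0],[0,0,-0.4,0],[0,0,0,0]]])

```text
t: 33.25
position: [0.4713, -0.3521, 0.3058]
ee_rot: [3.137, 0.008, 2.012]
force: [-0.3, 0.2, -0.8]
gripper_width: 0.801
finger_force: 0.0
```

Run:
```python
from h import *
s=ctrl.get_state(); print(s['position'],w2c(s['position']),s['force']); 
seen('wrist',.048);seen()
plan([.417,.378,.30],s['ee_rot'][2])
```

```text
[ 0.47128881 -0.35210382  0.3058188 ] [-0.05470915 -0.07936301] [-0.29591568  0.21249432 -0.83450582]
0.87 (np.int64(362), np.int64(179)) [ 0.571 -0.306] [253 244 219]
0.73 (np.int64(276), np.int64(178)) [ 0.471 -0.352] [195 182 158]
0.37 (np.int64(321), np.int64(222)) [ 0.55  -0.379] [113  72  35]
0.82 (np.int64(207), np.int64(219)) [0.415 0.383] [181  94  89]
0.81 (np.int64(412), np.int64(205)) [ 0.479 -0.364] [118  45  37]
0.74 (np.int64(270), np.int64(245)) [0.326 0.152] [ 74 212 207]
0.65 (np.int64(239), np.int64(236)) [0.354 0.267] [111 109 108]
0.62 (np.int64(398), np.int64(180)) [ 0.571 -0.316] [72 62 58]
0.55 (np.int64(153), np.int64(205)) [0.462 0.585] [101  77  92]
0.48 (np.int64(294), np.int64(226)) [0.393 0.066] [232 233  64]
turn 0.000  x 13.626 y 5.286 z -0.016
```

Emit:
jog_arm(series=[[[0.5,0.2,0,0],[0.88,0.34,0,0],[0.88,0.34,0,0],[0.88,0.34,0,0],[0.88,0.34,0,0]]])

```text
t: 33.95
position: [0.4532, -0.1344, 0.2992]
ee_rot: [-3.139, -0.002, 2.012]
force: [1.6, 0.2, -0.3]
gripper_width: 0.797
finger_force: 0.0
```

Emit:
jog_arm(series=[[[0.88,0.34,0,0],[0.88,0.34,0,0],[0.88,0.34,0,0],[0.88,0.34,0,0],[0.88,0.34,0,0]]])

```text
t: 34.45
position: [0.4361, 0.1003, 0.2995]
ee_rot: [-3.139, -0.0, 2.012]
force: [0.9, -0.8, -0.8]
gripper_width: 0.801
finger_force: 0.0
```

Emit:
jog_arm(series=[[[0.88,0.34,0,0],[0.88,0.34,0,0],[0.88,0.34,0,0],[0.88,0.34,0,0],[0.88,0.34,0,0]]], fingers=1)

```text
t: 34.95
position: [0.4196, 0.3352, 0.2991]
ee_rot: [-3.139, 0.001, 2.011]
force: [0.0, -0.4, 0.1]
gripper_width: 0.994
finger_force: 0.0
```

Emit:
jog_arm(series=[[[0.6,0.22,0,0.27],[0,0,0.4,0.27],[0,0,0.5,0.27],[0,0,0.5,0],[0,0,0,0]]])

```text
t: 35.45
position: [0.4155, 0.3636, 0.226]
ee_rot: [-3.134, 0.006, 1.589]
force: [-0.0, -1.0, -1.0]
gripper_width: 1.0
finger_force: 0.0
```

```bash
python3 -c "
from h import *
track([.417,.381])"
```

```text
TCP [0.41547834 0.36355428 0.22604138] (np.int64(282), np.int64(170)) ((417.2684326171875, 381.2189636230469), (59.67607116699219, 58.81116485595703), 88.51880645751953)
turn 0.082  x 0.299 y -0.015 z 4.072
```

Emit:
jog_arm(series=[[[0.15,0,0.5,0.08],[0.15,0,0.9,0],[0,0,0.9,0],[0,0,0.8,0],[0,0,0.5,0]]])

```text
t: 36.1
position: [0.4176, 0.3805, 0.0492]
ee_rot: [-3.141, 0.001, 1.545]
force: [0.4, -0.2, -0.1]
gripper_width: 1.0
finger_force: 0.0
```

Emit:
jog_arm(series=[[[0,0,0.3,0],[0,0,0.08,0],[0,0,0.0,0],[0,0,0,0]]])

```text
t: 36.5
position: [0.4185, 0.382, 0.0334]
ee_rot: [3.139, -0.002, 1.546]
force: [0.5, 0.4, -0.2]
gripper_width: 0.998
finger_force: 0.0
```

```bash
python3 -c "
from h import *
s=ctrl.get_state();print(s['position'],s['force']);plan([.4172,.3812,.027],np.radians(88.5))"
```

```text
[0.41851972 0.38201704 0.03343026] [ 0.50105169  0.35353609 -0.17430598]
turn 0.002  x -0.017 y -0.026 z 0.129
```

Emit:
jog_arm(series=[[[0,0,0.12,0],[0,0,0,0]]])

```text
t: 36.7
position: [0.4178, 0.3809, 0.026]
ee_rot: [3.141, -0.0, 1.545]
force: [0.3, 0.5, -0.7]
gripper_width: 1.001
finger_force: 0.0
```

Emit:
jog_arm(series=[[[0,0,0,0],[0,0,0,0],[0,0,0,0],[0,0,0,0],[0,0,0,0]]], fingers=-1)

```text
t: 37.2
position: [0.4176, 0.381, 0.0258]
ee_rot: [3.142, -0.0, 1.546]
force: [-0.3, -0.8, 0.6]
gripper_width: 0.685
finger_force: 25.0
```

Emit:
jog_arm(series=[[[0,0,-0.2,0],[0,0,-0.5,0],[0,0,-0.9,0],[0,0,-0.9,0],[0,0,-0.9,0]]])

```text
t: 37.7
position: [0.4171, 0.3809, 0.1981]
ee_rot: [-3.142, -0.0, 1.546]
force: [2.2, 0.9, -0.6]
gripper_width: 0.685
finger_force: 25.0
```

Emit:
jog_arm(series=[[[0,0,-0.9,0],[0,0,-0.9,0],[0,0,-0.4,0],[0,0,0,0],[0,0,0,0]]])

```text
t: 38.2
position: [0.4172, 0.3806, 0.3057]
ee_rot: [3.141, 0.0, 1.546]
force: [-1.5, -0.1, -0.9]
gripper_width: 0.683
finger_force: 25.0
```

Run:
```python
from h import *
s=ctrl.get_state(); plan(c2w(.055,.004,.30),CY)
```

```text
turn -0.888  x -12.052 y -3.067 z 0.114
```

Emit:
jog_arm(series=[[[0,0,0,-0.222],[0,0,0,-0.222],[0,0,0,-0.222],[0,0,0,-0.222],[-0.5,-0.13,0,0]]])

```text
t: 38.7
position: [0.42, 0.3574, 0.3037]
ee_rot: [-3.138, -0.003, 2.019]
force: [1.0, -0.4, 0.2]
gripper_width: 0.68
finger_force: 25.0
```

Emit:
jog_arm(series=[[[-0.89,-0.226,0,0],[-0.89,-0.226,0,0],[-0.89,-0.226,0,0],[-0.89,-0.226,0,0],[-0.89,-0.226,0,0]]])

```text
t: 39.2
position: [0.4649, 0.1277, 0.3039]
ee_rot: [-3.138, -0.001, 2.011]
force: [0.7, 0.4, -0.6]
gripper_width: 0.683
finger_force: 25.0
```

Emit:
jog_arm(series=[[[-0.89,-0.226,0,0],[-0.89,-0.226,0,0],[-0.89,-0.226,0,0],[-0.89,-0.226,0,0],[-0.89,-0.226,0,0]]])

```text
t: 39.7
position: [0.5085, -0.0971, 0.3038]
ee_rot: [-3.139, -0.002, 2.011]
force: [0.9, -0.2, -0.3]
gripper_width: 0.685
finger_force: 25.0
```

Emit:
jog_arm(series=[[[-0.89,-0.226,0,0],[-0.89,-0.226,0,0],[-0.89,-0.226,0,0],[0,0,0,0],[0,0,0,0]]])

```text
t: 40.2
position: [0.5346, -0.2312, 0.3032]
ee_rot: [-3.139, -0.004, 2.008]
force: [-0.2, 0.8, -0.9]
gripper_width: 0.684
finger_force: 25.0
```

Run:
```python
from h import *
s=ctrl.get_state(); print(s['position'],w2c(s['position']),s['gripper_width']); plan(c2w(.055,.004,.0715),CY)
grab('wrist','w6.png')
```

```text
[ 0.53463691 -0.23115743  0.30320338] [0.0541064  0.00310024] 0.6842120666256803
turn -0.004  x 0.018 y 0.018 z 4.634
```

View pics/w6.png

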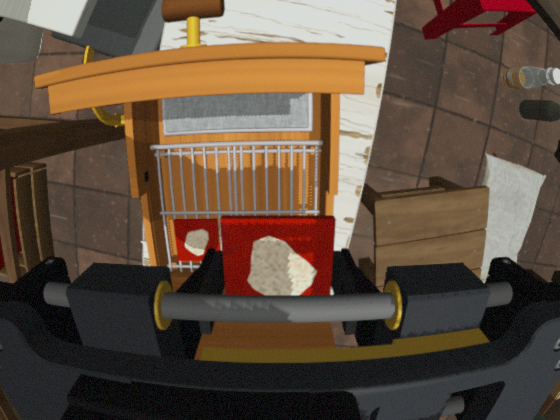

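The red tile is held and the second red one lies in its bay at (197,240). The active leaf edge, at row 70-100, is clear ahead.

Emit:
jog_arm(series=[[[0.02,0.02,0.5,0],[0,0,0.7,0],[0,0,0.7,0],[0,0,0.7,0],[0,0,0.6,0]]])

```text
t: 40.75
position: [0.5354, -0.2264, 0.1438]
ee_rot: [-3.141, -0.002, 2.014]
force: [0.4, -0.9, -0.1]
gripper_width: 0.687
finger_force: 25.0
```

Emit:
jog_arm(series=[[[0,0,0.5,0],[0,0,0.4,0],[0,0,0.15,0],[0,0,0,0]]])

```text
t: 41.15
position: [0.5356, -0.2273, 0.0923]
ee_rot: [-3.14, -0.002, 2.013]
force: [-0.0, 0.2, 0.2]
gripper_width: 0.684
finger_force: 25.0
```

Run:
```python
from h import *
s=ctrl.get_state(); print(s['position'],w2c(s['position']),s['gripper_width'],s['force']); plan(c2w(.055,.004,.0710),CY)
```

```text
[ 0.53561358 -0.22728992  0.09234778] [0.05663682 0.00618383] 0.6837389929269153 [-0.00049294  0.23863963  0.17393392]
turn 0.005  x -0.044 y -0.033 z 0.427
```

Emit:
jog_arm(series=[[[-0.03,-0.03,0.2,0],[0,0,0.18,0],[0,0,0,0],[0,0,0,0],[0,0,0,0]]])

```text
t: 41.65
position: [0.5359, -0.2312, 0.0747]
ee_rot: [3.141, 0.001, 2.011]
force: [0.4, 0.3, 0.1]
gripper_width: 0.682
finger_force: 25.0
```

Emit:
jog_arm(series=[[[0,0,0,0],[0,0,0,0],[0,0,-0.2,0],[0,0,-0.5,0],[0,0,-0.8,0]]], fingers=0.6)

```text
t: 42.15
position: [0.5341, -0.2306, 0.1488]
ee_rot: [-3.139, -0.004, 2.011]
force: [0.5, 0.2, 1.0]
gripper_width: 0.8
finger_force: 0.0
```

Emit:
jog_arm(series=[[[0,0,-0.9,0],[0,0,-0.9,0],[0,0,-0.9,0],[0,0,-0.4,0],[0,0,0,0]]])

```text
t: 42.65
position: [0.5373, -0.2312, 0.3093]
ee_rot: [3.136, 0.007, 2.011]
force: [0.1, -0.0, 0.3]
gripper_width: 0.8
finger_force: 0.0
```

Run:
```python
from h import *
s=ctrl.get_state(); print(s['position'],w2c(s['position']),s['force']); 
seen('wrist',.048);seen()
plan([.35,.262,.30],s['ee_rot'][2])
```

```text
[ 0.5373263  -0.23115438  0.30927514] [0.05654112 0.00195792] [ 0.08335167 -0.03880549  0.32954053]
0.79 (np.int64(191), np.int64(233)) [ 0.467 -0.347] [134  89  76]
0.61 (np.int64(277), np.int64(237)) [ 0.573 -0.303] [213 204 178]
0.6 (np.int64(277), np.int64(177)) [ 0.539 -0.23 ] [158 146 123]
0.78 (np.int64(295), np.int64(224)) [0.402 0.062] [231 232  64]
0.74 (np.int64(241), np.int64(235)) [0.359 0.259] [112 110 109]
0.66 (np.int64(378), np.int64(188)) [ 0.542 -0.24 ] [121  53  47]
0.65 (np.int64(272), np.int64(242)) [0.335 0.143] [ 74 212 206]
0.52 (np.int64(410), np.int64(206)) [ 0.474 -0.356] [50 43 41]
0.5 (np.int64(153), np.int64(206)) [0.46  0.583] [107  78  96]
0.46 (np.int64(396), np.int64(180)) [ 0.571 -0.308] [36 32 32]
turn 0.000  x 10.491 y 0.858 z 0.057
```

Emit:
jog_arm(series=[[[0.6,0.13,0,0],[0.88,0.19,0,0],[0.88,0.19,0,0],[0.88,0.19,0,0],[0.88,0.19,0,0]]])

```text
t: 43.35
position: [0.4866, -0.0242, 0.3028]
ee_rot: [-3.139, -0.002, 2.011]
force: [-0.2, -0.2, 0.2]
gripper_width: 0.797
finger_force: 0.0
```

Emit:
jog_arm(series=[[[0.88,0.19,0,0],[0.88,0.19,0,0],[0.88,0.19,0,0],[0.88,0.19,0,0],[0.72,-0.2,0,0]]], fingers=1)

```text
t: 43.85
position: [0.4224, 0.1808, 0.3032]
ee_rot: [-3.141, -0.003, 2.013]
force: [-0.1, 0.0, 0.2]
gripper_width: 0.996
finger_force: 0.0
```

Emit:
jog_arm(series=[[[0.72,-0.22,0,0],[0.72,-0.22,0,0],[0.72,-0.22,0,0.24],[0,0,0.4,0.24],[0,0,0.5,0.23]]])

```text
t: 44.35
position: [0.3464, 0.2626, 0.2586]
ee_rot: [3.141, -0.0, 1.637]
force: [-0.1, -0.4, -0.2]
gripper_width: 0.998
finger_force: 0.0
```

Emit:
jog_arm(series=[[[0,0,0.5,0],[0,0,0,0],[0,0,0,0]]])

```text
t: 44.65
position: [0.3469, 0.2615, 0.2338]
ee_rot: [-3.139, 0.0, 1.64]
force: [0.9, -0.0, 1.4]
gripper_width: 1.004
finger_force: 0.0
```

```bash
python3 -c "
from h import *
track([.35,.2655]); print(ctrl.get_state()['joint_pos'].round(2))"
```

```text
TCP [0.34685588 0.26151342 0.23381013] (np.int64(279), np.int64(180)) ((348.9250183105469, 266.4957275390625), (60.030067443847656, 59.20176315307617), 3.8282148838043213)
turn 0.002  x 0.085 y 0.027 z 4.155
[ 0.03  0.17 -0.84  2.05  0.15  0.98 -0.82]
```

Emit:
jog_arm(series=[[[0.08,0.03,0.5,0],[0,0,0.9,0],[0,0,0.9,0],[0,0,0.8,0],[0,0,0.5,0]]])

```text
t: 45.3
position: [0.3484, 0.2652, 0.0525]
ee_rot: [-3.14, 0.001, 1.638]
force: [0.2, -0.1, 0.7]
gripper_width: 0.999
finger_force: 0.0
```

Emit:
jog_arm(series=[[[0,0,0.3,0],[0,0,0.13,0],[0,0,0.0,0],[0,0,0,0],[0,0,0,0]]])

```text
t: 45.8
position: [0.3493, 0.2663, 0.0338]
ee_rot: [3.139, -0.001, 1.639]
force: [0.4, -0.5, 0.2]
gripper_width: 0.998
finger_force: 0.0
```

```bash
python3 -c "
from h import *
s=ctrl.get_state();print(s['position'],s['force']);plan([.349,.2665,.0268],np.radians(93.8))"
```

```text
[0.34933758 0.26627231 0.03382612] [ 0.38809073 -0.47596604  0.22595286]
turn 0.003  x 0.005 y -0.006 z 0.141
```

Emit:
jog_arm(series=[[[0,0,0.13,0],[0,0,0,0]]])

```text
t: 46.0
position: [0.3485, 0.2655, 0.0261]
ee_rot: [3.142, 0.0, 1.639]
force: [-0.5, 0.0, -0.3]
gripper_width: 0.999
finger_force: 0.0
```

Emit:
jog_arm(series=[[[0,0,0,0],[0,0,0,0],[0,0,0,0],[0,0,0,0],[0,0,0,0]]], fingers=-1)

```text
t: 46.5
position: [0.3486, 0.2658, 0.0263]
ee_rot: [3.141, 0.0, 1.639]
force: [0.0, 0.1, 0.2]
gripper_width: 0.683
finger_force: 25.0
```

Emit:
jog_arm(series=[[[0,0,-0.2,0],[0,0,-0.5,0],[0,0,-0.9,0],[0,0,-0.9,0],[0,0,-0.9,0]]])

```text
t: 47.0
position: [0.3478, 0.2657, 0.1983]
ee_rot: [-3.141, 0.0, 1.64]
force: [1.9, -0.6, -0.9]
gripper_width: 0.683
finger_force: 25.0
```

Emit:
jog_arm(series=[[[0,0,-0.9,0],[0,0,-0.9,0],[0,0,-0.4,0],[0,0,0,0],[0,0,0,0]]])

```text
t: 47.5
position: [0.348, 0.2654, 0.3062]
ee_rot: [3.141, 0.001, 1.639]
force: [-0.7, -0.1, -1.5]
gripper_width: 0.683
finger_force: 25.0
```

Emit:
jog_arm(series=[[[0,0,0,-0.238],[0,0,0,-0.238],[0,0,0,-0.238],[0,0,0,0]]])

```text
t: 47.9
position: [0.3475, 0.2651, 0.3046]
ee_rot: [-3.138, -0.0, 2.013]
force: [1.1, -0.5, -0.8]
gripper_width: 0.683
finger_force: 25.0
```

Run:
```python
from h import *
s=ctrl.get_state(); plan([.45,.15,.305],CY); plan(c2w(-.055,.004,.30),CY)
p=dict(s); p['position']=np.array([.45,.15,.305]); plan(c2w(-.055,.004,.30),CY,p)
```

```text
turn 0.005  x -2.955 y 0.874 z -0.008
turn 0.005  x -10.556 y -3.022 z 0.092
turn 0.005  x -7.600 y -3.896 z 0.100
```

Emit:
jog_arm(series=[[[-0.74,0.22,0,0],[-0.74,0.22,0,0],[-0.74,0.22,0,0],[-0.74,0.22,0,0],[-0.76,-0.39,0,0]]])

```text
t: 48.4
position: [0.4523, 0.1075, 0.3051]
ee_rot: [3.141, -0.003, 2.011]
force: [0.5, -0.5, -1.2]
gripper_width: 0.683
finger_force: 25.0
```

Emit:
jog_arm(series=[[[-0.76,-0.39,0,0],[-0.76,-0.39,0,0],[-0.76,-0.39,0,0],[-0.76,-0.39,0,0],[-0.76,-0.39,0,0]]])

```text
t: 48.9
position: [0.4423, -0.1068, 0.3052]
ee_rot: [-3.14, -0.001, 2.01]
force: [0.0, -0.1, 0.1]
gripper_width: 0.686
finger_force: 25.0
```

Emit:
jog_arm(series=[[[-0.76,-0.39,0,0],[-0.76,-0.39,0,0],[-0.76,-0.39,0,0],[-0.76,-0.39,0,0],[0,0,0,0]]])

```text
t: 49.4
position: [0.4356, -0.2825, 0.3043]
ee_rot: [-3.139, -0.001, 2.0]
force: [0.1, 0.4, -1.0]
gripper_width: 0.686
finger_force: 25.0
```

Emit:
jog_arm(series=[[[0,0,0,0],[0,0,0,0]]])

```text
t: 49.6
position: [0.4379, -0.2744, 0.3055]
ee_rot: [-3.141, -0.002, 2.014]
force: [-0.3, 0.1, -0.5]
gripper_width: 0.687
finger_force: 25.0
```

Run:
```python
from h import *
s=ctrl.get_state(); print(s['position'],w2c(s['position']),s['gripper_width'],s['joint_pos'].round(2)); plan(c2w(-.055,.004,.0715),CY)
```

```text
[ 0.43794014 -0.27441758  0.30548737] [-0.05180674  0.00512878] 0.6866929442727313 [ 0.87  0.19 -0.45  1.81  0.09  1.16  0.83]
turn 0.006  x -0.023 y -0.064 z 4.680
```

Emit:
jog_arm(series=[[[-0.03,-0.07,0.5,0],[0,0,0.7,0],[0,0,0.7,0],[0,0,0.7,0],[0,0,0.6,0]]])

```text
t: 50.1
position: [0.4353, -0.2768, 0.1448]
ee_rot: [-3.141, -0.001, 2.015]
force: [-0.2, -0.3, -0.4]
gripper_width: 0.683
finger_force: 25.0
```

Emit:
jog_arm(series=[[[0,0,0.5,0],[0,0,0.4,0],[0,0,0.15,0],[0,0,0,0],[0,0,0,0]]])

```text
t: 50.6
position: [0.4362, -0.2785, 0.0947]
ee_rot: [3.141, 0.001, 2.014]
force: [-0.8, -0.2, 1.0]
gripper_width: 0.679
finger_force: 25.0
```

Run:
```python
from h import *
s=ctrl.get_state(); print(s['position'],w2c(s['position']),s['gripper_width'],s['force']); plan(c2w(-.055,.004,.0710),CY)
```

```text
[ 0.43621664 -0.27853489  0.09468978] [-0.05511927  0.00213715] 0.6792358821504968 [-0.77231848 -0.22709845  0.99162   ]
turn 0.006  x 0.037 y 0.002 z 0.474
```

Emit:
jog_arm(series=[[[0.03,0,0.24,0],[0,0,0.21,0],[0,0,0,0],[0,0,0,0],[0,0,0,0]]])

```text
t: 51.1
position: [0.4349, -0.2777, 0.0714]
ee_rot: [3.141, 0.0, 2.013]
force: [-0.1, -0.4, -0.7]
gripper_width: 0.685
finger_force: 25.0
```

Emit:
jog_arm(series=[[[0,0,0,0],[0,0,0,0],[0,0,-0.2,0],[0,0,-0.5,0],[0,0,-0.8,0]]], fingers=0.6)

```text
t: 51.6
position: [0.4334, -0.2768, 0.146]
ee_rot: [-3.139, -0.004, 2.013]
force: [0.0, -0.7, 0.3]
gripper_width: 0.798
finger_force: 0.0
```

Emit:
jog_arm(series=[[[0,0,-0.9,0],[0,0,-0.9,0],[0,0,-0.9,0],[0,0,-0.4,0],[0,0,0,0]]])

```text
t: 52.1
position: [0.4364, -0.2781, 0.3059]
ee_rot: [3.137, 0.008, 2.013]
force: [0.6, -0.5, 0.0]
gripper_width: 0.8
finger_force: 0.0
```

Emit:
jog_arm(series=[[[0,0.55,0,0],[0,0.55,0,0],[0,0,0,0]]])

```text
t: 52.4
position: [0.4866, -0.251, 0.3005]
ee_rot: [3.14, -0.002, 2.018]
force: [-0.8, 0.2, 1.1]
gripper_width: 0.8
finger_force: 0.0
```

Run:
```python
from h import *
s=ctrl.get_state(); print(s['position'],w2c(s['position']),s['force']); 
c=ctrl.get_calibration('wrist'); im,d=grab('wrist','w7.png')
for r in ctrl.pinpoint('wrist','tile_0'): print(round(r['p'],2),np.round(r['at']),w2c(px2w('wrist',*r['at'],z=.048,cal=c)).round(3))
for r in ctrl.pinpoint('wrist','passive_grip'): print(round(r['p'],2),np.round(r['at']),w2c(px2w('wrist',*r['at'],z=.168,cal=c)).round(3))
plan(c2w(0,-.1725,.215),CY)
```

```text
[ 0.48662089 -0.25097393  0.30047704] [0.00222275 0.00561396] [-0.83163026  0.22915638  1.12181956]
0.93 [230. 185.] [-0.055  0.   ]
0.67 [250. 249.] [-0.032 -0.086]
0.63 [315. 243.] [ 0.054 -0.077]
turn 0.004  x -3.532 y 0.040 z 1.707
```

View pics/w7.png

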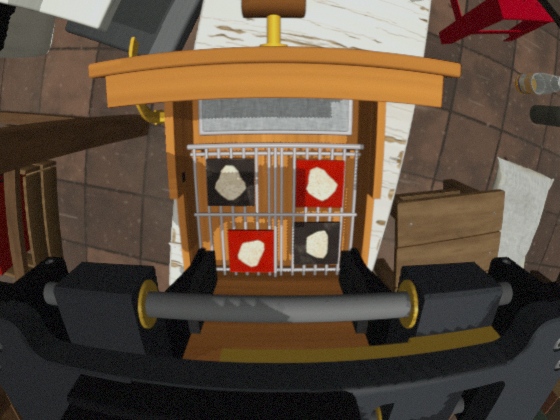

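The wrist picture shows four tiles lying flat, shell up, one per bay: (230,183), (321,184), (251,250) and (317,243). Next I close the passive leaf, first pushing its grip in from outside with shut fingers.

Emit:
jog_arm(series=[[[-0.84,-0.01,0,0],[-0.84,-0.01,0,0],[-0.84,-0.01,0,0],[-0.84,-0.01,0,0],[-0.85,0,0,0]]], fingers=-1)

```text
t: 53.05
position: [0.5715, -0.4477, 0.3008]
ee_rot: [-3.14, -0.0, 2.011]
force: [1.1, 0.4, 0.3]
gripper_width: 0.434
finger_force: 0.0
```

Emit:
jog_arm(series=[[[0,0,0,0],[0,0,0.6,0],[0,0,0.7,0],[0,0,0.7,0],[0,0,0.36,0]]])

```text
t: 53.55
position: [0.5695, -0.4445, 0.1793]
ee_rot: [-3.138, -0.005, 2.012]
force: [0.2, 0.5, -0.4]
gripper_width: 0.027
finger_force: 0.0
```

Emit:
jog_arm(series=[[[0,0,0,0],[0,0,0,0]]])

```text
t: 53.75
position: [0.5721, -0.4455, 0.1837]
ee_rot: [-3.141, 0.0, 2.012]
force: [0.7, -0.1, 0.3]
gripper_width: 0.003
finger_force: 0.0
```

Run:
```python
from h import *
s=ctrl.get_state(); print(s['position'],w2c(s['position']),s['force'],s['gripper_width']); plan(c2w(0,-.14,.182),CY)
```

```text
[ 0.57209693 -0.44545395  0.18374996] [-0.00324178 -0.20675074] [ 0.70287195 -0.13878781  0.32459349] 0.0032358625956894205
turn 0.003  x 1.335 y 0.065 z 0.035
```

Emit:
jog_arm(series=[[[0.25,0.06,0,0],[0.25,0,0,0],[0.25,0,0,0],[0.2,0,0,0],[0.2,0,0,0]]])

```text
t: 54.25
position: [0.5512, -0.392, 0.1851]
ee_rot: [3.14, 0.004, 2.012]
force: [2.6, -2.8, 2.5]
gripper_width: 0.013
finger_force: 1.8
```

Emit:
jog_arm(series=[[[0.18,0,0,0],[0,0,0,0],[0,0,0,0]]])

```text
t: 54.55
position: [0.5461, -0.3824, 0.1823]
ee_rot: [-3.14, -0.003, 2.013]
force: [0.4, 0.2, -0.2]
gripper_width: 0.007
finger_force: 0.0
```

Run:
```python
from h import *
s=ctrl.get_state(); print(s['position'],w2c(s['position']),s['force'],s['gripper_width'])
c=ctrl.get_calibration('wrist'); im,d=grab('wrist','w8.png')
for r in ctrl.pinpoint('wrist','passive_grip'): print(round(r['p'],2),np.round(r['at']),w2c(px2w('wrist',*r['at'],z=.174,cal=c)).round(3))
```

```text
[ 0.5460702  -0.38237041  0.18231656] [ 6.81845058e-05 -1.38589408e-01] [ 0.37777107  0.21069392 -0.2148769 ] 0.006760747672315039
0.84 [278. 246.] [ 0.001 -0.119]
```

View pics/w8.png

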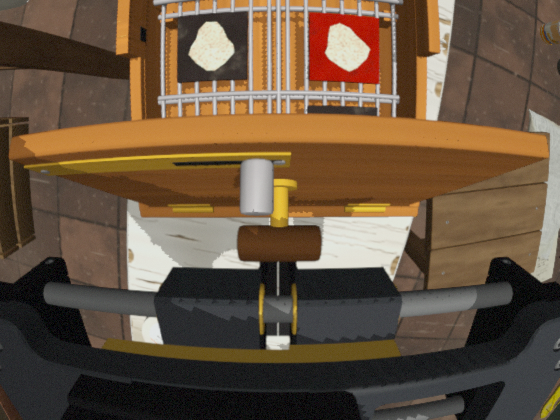

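Emit:
jog_arm(series=[[[-0.1,0,0,0],[0,0,-0.5,0],[0,0,-0.6,0],[0,0,0,0],[0,0,0,0]]], fingers=0.3)

```text
t: 55.15
position: [0.5493, -0.3887, 0.2386]
ee_rot: [3.141, 0.001, 2.012]
force: [0.2, 0.0, 0.2]
gripper_width: 0.378
finger_force: 0.0
```

Emit:
jog_arm(series=[[[0.45,0,0,0],[0,0,0,0],[0,0,0.5,0],[0,0,0.6,0],[0,0,0,0]]])

```text
t: 55.65
position: [0.5365, -0.3673, 0.178]
ee_rot: [-3.136, -0.008, 2.013]
force: [-1.0, -0.2, -0.3]
gripper_width: 0.642
finger_force: 0.0
```

Emit:
jog_arm(series=[[[0,0,0,0],[0,0,0,0]]])

```text
t: 55.85
position: [0.5404, -0.3685, 0.1845]
ee_rot: [3.14, 0.002, 2.013]
force: [0.3, -0.7, -0.3]
gripper_width: 0.649
finger_force: 0.0
```

Run:
```python
from h import *
s=ctrl.get_state(); print(s['position'],w2c(s['position']),s['force'],s['gripper_width']); plan(c2w(0,-.12,.180),CY)
```

```text
[ 0.54036521 -0.36853329  0.18453391] [ 0.00079772 -0.12364014] [ 0.26838086 -0.69651242 -0.28313669] 0.6486303725349796
turn 0.004  x 0.073 y -0.016 z 0.091
```

Emit:
jog_arm(series=[[[0.05,-0.01,0.05,0],[0,0,0,0],[0,0,0,0],[0,0,0,0],[0,0,0,0]]], fingers=-1, newtons=20)

```text
t: 56.35
position: [0.5388, -0.3656, 0.1814]
ee_rot: [3.14, 0.001, 2.013]
force: [2.1, 1.8, 1.7]
gripper_width: 0.458
finger_force: 20.0
```

Emit:
jog_arm(series=[[[0,0,0,0],[0,0,0,0]]])

```text
t: 56.55
position: [0.5388, -0.3656, 0.1814]
ee_rot: [3.14, 0.001, 2.013]
force: [2.2, 1.9, 2.7]
gripper_width: 0.458
finger_force: 20.0
```

Run:
```python
from h import *
s=ctrl.get_state(); p=w2c(s['position']); print(p,s['position'][2],s['force'],s['gripper_width'])
f=lambda q:np.c_[-.13+.1*np.cos(q)-.03*np.sin(q),.07+.1*np.sin(q)+.03*np.cos(q)]
Q=np.linspace(0,1.75,400); q0=Q[np.argmin(abs(f(Q)[:,0]-p[1]))]; print(q0,f(np.array([q0])))
q=np.linspace(q0,0,11); print(np.round(np.diff(f(q),axis=0)/.05*[1,-1],3).tolist())
```

```text
[ 0.00063468 -0.12027849] 0.18138049162728692 [2.22760503 1.86479133 2.72345733] 0.4584327114789499
1.1842105263157894 [[-0.12008321  0.17393102]]
[[0.244, 0.038], [0.238, 0.067], [0.228, 0.094], [0.216, 0.121], [0.2, 0.145], [0.181, 0.168], [0.16, 0.188], [0.137, 0.206], [0.112, 0.22], [0.085, 0.232]]
```

Emit:
jog_arm(series=[[[0.244,0,0.038,0],[0.238,0,0.067,0],[0.228,0,0.094,0],[0.216,0,0.121,0],[0.2,0,0.145,0]]])

```text
t: 57.05
position: [0.5144, -0.3147, 0.1577]
ee_rot: [3.14, 0.002, 2.013]
force: [5.7, -1.5, 0.5]
gripper_width: 0.459
finger_force: 20.0
```

Emit:
jog_arm(series=[[[0.181,0,0.168,0],[0.16,0,0.188,0],[0.137,0,0.206,0],[0,0,0,0],[0,0,0,0]]])

```text
t: 57.55
position: [0.5034, -0.2916, 0.1273]
ee_rot: [3.141, -0.003, 2.014]
force: [7.0, 0.7, -6.1]
gripper_width: 0.453
finger_force: 20.0
```

Emit:
jog_arm(series=[[[0.112,0,0.22,0],[0.085,0,0.232,0],[0,0,0,0],[0,0,0,0]]])

```text
t: 57.95
position: [0.4995, -0.2834, 0.1052]
ee_rot: [3.141, -0.001, 2.014]
force: [7.8, 0.2, -2.1]
gripper_width: 0.456
finger_force: 20.0
```

Run:
```python
from h import *
s=ctrl.get_state(); p=w2c(s['position']); print(p,s['position'][2],s['force'],s['gripper_width'])
```

```text
[ 7.51590547e-05 -2.92301124e-02] 0.10522380697611002 [ 7.83258099  0.23084804 -2.0632049 ] 0.45553982447653873
```

Emit:
jog_arm(series=[[[0,0,0.08,0],[0,0,0,0],[0,0,0,0]]])

```text
t: 58.25
position: [0.4997, -0.2837, 0.1039]
ee_rot: [3.141, 0.0, 2.013]
force: [1.1, 3.4, 13.8]
gripper_width: 0.455
finger_force: 20.0
```

Emit:
jog_arm(series=[[[0,0,0.06,0],[0,0,0,0],[0,0,0,0]]])

```text
t: 58.55
position: [0.4999, -0.2842, 0.1019]
ee_rot: [3.141, 0.002, 2.013]
force: [-1.4, 2.1, 21.5]
gripper_width: 0.458
finger_force: 20.0
```

Emit:
jog_arm(series=[[[0,0,-0.1,0],[0,0,0,0],[0,0,-0.4,0],[0,0,-0.5,0],[0,0,-0.3,0]]], fingers=0.3)

```text
t: 59.05
position: [0.4975, -0.2846, 0.1643]
ee_rot: [-3.138, -0.002, 2.012]
force: [-1.2, -0.2, -0.3]
gripper_width: 0.647
finger_force: 0.0
```

Emit:
jog_arm(series=[[[0.46,-0.08,0,0],[0.46,-0.08,0,0],[0,0,0,0],[0,0,0,0]]], fingers=0)

```text
t: 59.45
position: [0.4713, -0.2464, 0.164]
ee_rot: [-3.14, -0.001, 2.013]
force: [-0.5, -0.6, 0.3]
gripper_width: 0.508
finger_force: 0.0
```

Run:
```python
from h import *
s=ctrl.get_state(); p=w2c(s['position']); print(p,s['position'][2],s['force'],s['gripper_width']); plan(c2w(-.008,.0165,.1005),CY)
im,d=ctrl.grab_frame('top'); P=cloud('top',d); Q=P.reshape(-1,3); Q=Q[(Q[:,2]>.05)&(Q[:,2]<.15)&(Q[:,0]>.3)]
C=np.array([w2c(q) for q in Q]); 
for y in(-.12,-.1,-.08,-.06): 
    k=(abs(C[:,1]-y)<.012)&(C[:,0]>.03)&(C[:,0]<.1); print(y,k.sum(),np.median(Q[k,2]))
c=ctrl.get_calibration('wrist'); ctrl.grab_frame('wrist')
for r in ctrl.pinpoint('wrist','bolt_stud'): print(r['p'],w2c(px2w('wrist',*r['at'],z=.082,cal=c)))
```

```text
[-0.00971805  0.01623727] 0.16400828886270186 [-0.51413474 -0.60724957  0.25029626] 0.5076183676281681
turn 0.004  x 0.005 y 0.034 z 1.270
-0.12 97 0.07136235642720518
-0.1 94 0.07156644895642975
-0.08 78 0.07072474655312655
-0.06 25 0.06936056570593109
0.77 [-0.00904734  0.01358879]
```

Emit:
jog_arm(series=[[[0,0.03,0.5,0],[0,0,0.4,0],[0,0,0.25,0],[0,0,0.1,0],[0,0,0,0]]])

```text
t: 60.1
position: [0.4738, -0.2458, 0.1017]
ee_rot: [-3.141, -0.001, 2.013]
force: [0.3, -0.0, 0.1]
gripper_width: 0.498
finger_force: 0.0
```

Emit:
jog_arm(series=[[[0,0,0,0],[0,0,0,0],[0,0,0,0],[0,0,0,0],[0,0,0,0]]], fingers=-1)

```text
t: 60.6
position: [0.4731, -0.2462, 0.1025]
ee_rot: [-3.14, 0.0, 2.013]
force: [-7.1, -3.9, 3.6]
gripper_width: 0.133
finger_force: 8.0
```

Emit:
jog_arm(series=[[[0,-0.1,0,0],[0,-0.12,0,0],[0,-0.12,0,0],[0,-0.1,0,0],[0,0,0,0]]])

```text
t: 61.1
position: [0.4531, -0.2558, 0.1025]
ee_rot: [-3.141, 0.0, 2.012]
force: [0.6, -0.8, 3.4]
gripper_width: 0.125
finger_force: 20.0
```

Run:
```python
from h import *
s=ctrl.get_state(); p=w2c(s['position']); print(p,s['position'][2],s['force'],s['gripper_width'])
```

```text
[-0.03014917  0.01552781] 0.10254139469603159 [ 0.63432284 -0.77558795  3.39039222] 0.1248967648404344
```

Emit:
jog_arm(series=[[[0,-0.05,0,0],[0,0,0,0],[0,0,0,0]]])

```text
t: 61.4
position: [0.4529, -0.2559, 0.1026]
ee_rot: [3.139, 0.001, 2.013]
force: [4.8, 2.1, 0.1]
gripper_width: 0.127
finger_force: 20.0
```

Emit:
jog_arm(series=[[[0,-0.04,0,0],[0,0,0,0],[0,0,0,0]]])

```text
t: 61.7
position: [0.4528, -0.2559, 0.1027]
ee_rot: [3.136, 0.002, 2.014]
force: [7.6, 3.2, -2.1]
gripper_width: 0.129
finger_force: 20.0
```

Emit:
jog_arm(series=[[[0,0.03,0,0],[0,0,0,0],[0,0,-0.5,0],[0,0,-0.8,0],[0,0,-0.9,0]]], fingers=0)

```text
t: 62.2
position: [0.4486, -0.2564, 0.2119]
ee_rot: [-3.137, -0.005, 2.012]
force: [0.4, -0.9, -0.1]
gripper_width: 0.466
finger_force: 0.0
```

Emit:
jog_arm(series=[[[0,0,-0.9,0],[0,0,-0.9,0],[0,0,-0.1,0],[0,0,0,0]]], fingers=0.4)

```text
t: 62.6
position: [0.4505, -0.2571, 0.3082]
ee_rot: [-3.141, 0.002, 2.011]
force: [-0.4, -0.5, 0.4]
gripper_width: 0.686
finger_force: 0.0
```

Run:
```python
from h import *
s=ctrl.get_state(); p=w2c(s['position']); print(p,s['position'][2],s['force'],s['gripper_width']); plan(c2w(0,.163,.305),CY)
c=ctrl.get_calibration('wrist'); grab('wrist','w9.png')
for k,z in(('bolt_stud',.082),('active_grip',.232),('passive_grip',.1)):
  for r in ctrl.pinpoint('wrist',k)[:2]: print(k,r['p'],w2c(px2w('wrist',*r['at'],z=z,cal=c)))
```

```text
[-0.03307495  0.01549252] 0.30816435762026184 [-0.3874629  -0.47767793  0.40577588] 0.6860716946663138
turn 0.002  x 2.950 y 0.661 z 0.063
bolt_stud 0.49 [-0.02850154  0.01275236]
active_grip 0.6 [0.00130005 0.15978842]
passive_grip 0.89 [-0.00061119 -0.0318081 ]
```

View pics/w9.png

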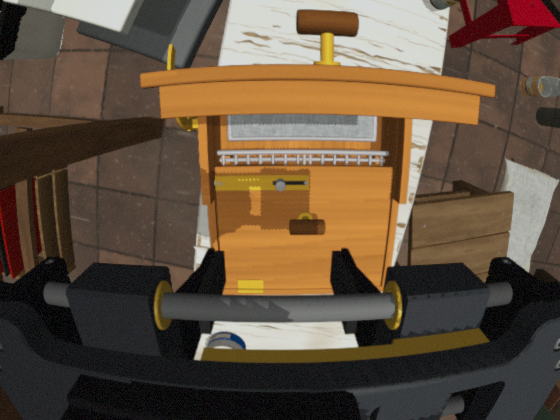

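The passive leaf is shut and its stud at (280,184) is back in the shot position. The active grip is at (327,22). Next I fetch the active leaf.

Emit:
jog_arm(series=[[[0.74,0.165,0,0],[0.74,0.165,0,0],[0.74,0.165,0,0],[0.74,0.165,0,0],[0,0,0,0]]])

```text
t: 63.3
position: [0.4162, -0.1036, 0.3063]
ee_rot: [-3.139, -0.002, 2.021]
force: [0.5, 0.0, -0.5]
gripper_width: 0.698
finger_force: 0.0
```

Emit:
jog_arm(series=[[[0,0,0,0],[0,0,0.4,0],[0,0,0.4,0],[0,0,0.3,0],[0,0,0,0]]])

```text
t: 63.8
position: [0.4162, -0.1097, 0.2498]
ee_rot: [-3.137, -0.004, 2.011]
force: [-0.5, -0.3, 0.8]
gripper_width: 0.7
finger_force: 0.0
```

Run:
```python
from h import *
s=ctrl.get_state(); p=w2c(s['position']); print(p,s['position'][2],s['force'],s['gripper_width']); plan(c2w(0,.163,.239),CY)
```

```text
[-0.00137667  0.163391  ] 0.24978123447364384 [-0.51456019 -0.3419024   0.77617251] 0.7000941111550535
turn 0.000  x -0.008 y 0.028 z 0.216
```

Emit:
jog_arm(series=[[[0,0.03,0.18,0],[0,0,0,0],[0,0,0,0]]])

```text
t: 64.1
position: [0.4194, -0.1081, 0.2435]
ee_rot: [3.141, 0.0, 2.013]
force: [-0.5, -0.2, 0.7]
gripper_width: 0.7
finger_force: 0.0
```

Emit:
jog_arm(series=[[[0,0,0,0],[0,0,0,0],[0,0,0,0],[0,0,0,0],[0,0,0,0]]], fingers=-1)

```text
t: 64.6
position: [0.4165, -0.1093, 0.2433]
ee_rot: [-3.135, -0.001, 2.012]
force: [-7.7, -2.7, 7.0]
gripper_width: 0.455
finger_force: 20.0
```

Run:
```python
from h import *
s=ctrl.get_state(); p=w2c(s['position']); print(p,s['position'][2],s['force'],s['gripper_width'])
f=lambda q:np.c_[.14-.125*np.cos(q)+.03*np.sin(q),.104+.125*np.sin(q)+.03*np.cos(q)]
q0=1.49; print(f(np.array([q0])),f(np.array([.524,.7])))
q=np.linspace(q0,.6,9); print(np.round(np.diff(f(q),axis=0)/.05*[1,-1],3).tolist())
```

```text
[-0.00092075  0.1636754 ] 0.2432788387720068 [-7.70190797 -2.73425066  7.00323167] 0.45520469228818894
[[0.15981358 0.23101347]] [[0.04678233 0.19251817]
 [0.06372126 0.20747248]]
[[-0.284, -0.028], [-0.286, 0.003], [-0.284, 0.035], [-0.278, 0.066], [-0.269, 0.097], [-0.257, 0.126], [-0.241, 0.154], [-0.222, 0.18]]
```

Emit:
jog_arm(series=[[[-0.15,0,-0.02,0],[-0.284,0,-0.028,0],[-0.286,0,0.003,0],[-0.284,0,0.035,0],[-0.278,0,0.066,0]]])

```text
t: 65.1
position: [0.4432, -0.1652, 0.2388]
ee_rot: [-3.135, -0.006, 2.013]
force: [-6.8, 3.5, -4.8]
gripper_width: 0.459
finger_force: 20.0
```

Emit:
jog_arm(series=[[[-0.269,0,0.097,0],[-0.257,0,0.126,0],[-0.241,0,0.154,0],[0,0,0,0],[0,0,0,0]]])

```text
t: 65.6
position: [0.46, -0.2003, 0.2197]
ee_rot: [-3.136, -0.004, 2.012]
force: [-5.1, -1.3, -10.0]
gripper_width: 0.46
finger_force: 20.0
```

```bash
cat >> h.py <<'E'
def leafq():
    im,d=ctrl.grab_frame('top'); P=cloud('top',d); Q=P.reshape(-1,3); Q=Q[(Q[:,2]>.05)&(Q[:,2]<.3)&(Q[:,0]>.3)&(Q[:,1]<.1)]
    C=np.array([w2c(q) for q in Q]); k=(abs(C[:,0])>.03)&(abs(C[:,0])<.115)&(C[:,1]>.02)&(C[:,1]<.13)&(Q[:,2]>.1)
    y,z=.14-C[k,1],Q[k,2]-.104
    q=np.arctan2(z,y); m=np.median(q); print('q med',m,k.sum(),np.percentile(q,[20,80]),'fit',np.polyfit(y,z,1) if k.sum()>5 else '')
def gq(y):
    Q=np.linspace(0,1.7,2000); return Q[np.argmin(abs(.14-.125*np.cos(Q)+.03*np.sin(Q)-y))]
E
python3 - <<'E'
from h import *
s=ctrl.get_state(); p=w2c(s['position']); print(p,s['position'][2],s['force'],s['gripper_width'],gq(p[1])); leafq()
E
```

```text
[-0.00032462  0.06281751] 0.21967919388971788 [ -5.12712717  -1.28920906 -10.02112966] 0.46024187778010145 0.6913956978489244
q med 0.7052134192274195 1406 [0.65654447 0.80791953] fit [1.14184565 0.00637563]
```

Emit:
jog_arm(series=[[[-0.17,0,0.15,0],[-0.15,0,0.145,0],[0,0,0,0],[0,0,0,0]]])

```text
t: 66.05
position: [0.467, -0.215, 0.2059]
ee_rot: [-3.136, -0.003, 2.013]
force: [-6.3, -1.5, -6.2]
gripper_width: 0.461
finger_force: 20.0
```

Run:
```python
from h import *
s=ctrl.get_state(); p=w2c(s['position']); print(p,s['position'][2],s['force'],s['gripper_width'],gq(p[1])); leafq()
im,d=grab('scene','s9.png'); cv2.imwrite('pics/s9c.png',cv2.resize(im[140:260,100:260,::-1],None,fx=5,fy=5,interpolation=2))
im,d=grab('wrist','w10.png')
```

```text
[-0.00022036  0.04648417] 0.20586606436071098 [-6.30719046 -1.52933049 -6.23633091] 0.4605207449461687 0.5204602301150575
q med 0.5617128056836304 1941 [0.50372544 1.12629897] fit [ 1.61392344 -0.02168311]
```

View pics/w10.png

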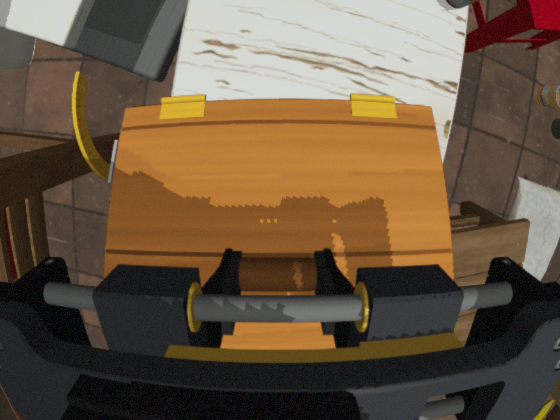

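Emit:
jog_arm(series=[[[0,0,0,0],[0,0,0,0],[0,0,0,0],[0,0,-0.4,0],[0,0,-0.6,0]]], fingers=0.3)

```text
t: 66.7
position: [0.4701, -0.2144, 0.2572]
ee_rot: [3.141, -0.001, 2.014]
force: [0.3, 0.4, 0.9]
gripper_width: 0.647
finger_force: 0.0
```

Emit:
jog_arm(series=[[[0,0,-0.8,0],[-0.8,0,-0.2,0],[-0.8,0,0,0],[-0.8,0,0,0],[-0.8,0,0,0]]])

```text
t: 67.2
position: [0.5401, -0.361, 0.3086]
ee_rot: [3.139, 0.003, 2.013]
force: [-0.7, -0.4, -0.0]
gripper_width: 0.649
finger_force: 0.0
```

Emit:
jog_arm(series=[[[-0.8,0,0,0],[-0.8,0,0,0],[0,0,0,0],[0,0,0,0]]])

```text
t: 67.6
position: [0.5733, -0.4321, 0.3068]
ee_rot: [3.14, 0.0, 2.012]
force: [0.1, 0.3, -0.3]
gripper_width: 0.649
finger_force: 0.0
```

Run:
```python
from h import *
leafq()
im,d=ctrl.grab_frame('top'); P=cloud('top',d); Q=P.reshape(-1,3); Q=Q[(Q[:,2]>.05)&(Q[:,2]<.25)&(Q[:,0]>.3)&(Q[:,1]<.1)]
C=np.array([w2c(q) for q in Q])
for y in np.arange(.0,.14,.015):
    k=(abs(C[:,1]-y)<.0075)&(abs(C[:,0])>.03)&(abs(C[:,0])<.1); print(y,k.sum(),np.median(Q[k,2]))
k=(C[:,1]>.03)&(C[:,1]<.125)&(abs(C[:,0])>.03)&(abs(C[:,0])<.1)&(Q[:,2]<.21)&(Q[:,2]>.1); print(np.arctan(np.polyfit(.14-C[k,1],Q[k,2]-.104,1)),k.sum())
c=ctrl.get_calibration('wrist'); im,d=grab('wrist','w11.png')
for r in ctrl.pinpoint('wrist','active_grip'): print(r['p'],r['at'],[ (gq(w2c(px2w('wrist',*r['at'],z=z,cal=c))[1])) for z in (.188,.1925,.197)])
im,d=grab('scene','s10.png'); cv2.imwrite('pics/s10c.png',cv2.resize(im[120:250,80:260,::-1],None,fx=4,fy=4,interpolation=2))
for r in ctrl.pinpoint('scene','active_grip'): print(r['p'],r['at'],[ (w2c(px2w('scene',*r['at'],z=z))) for z in (.188,.1925,.197)])
```

```text
q med 0.5342896839245087 1889 [0.49884251 0.56863592] fit [5.81878825e-01 5.71988420e-04]
0.0 46 0.15739557641632185
0.015 160 0.1744118360526291
0.03 222 0.16842708563913655
0.045 220 0.16014160035477792
0.06 216 0.15045196720012521
0.075 211 0.14204279646375448
0.09 215 0.13399862364887447
0.105 206 0.12462975749065366
0.12 201 0.11539541172033987
0.135 263 0.10615876304977775
[5.27927368e-01 3.39105100e-04] 1342
0.4 [247.0, 7.3] [np.float64(0.0), np.float64(0.0), np.float64(0.0)]
0.25 [270.3, 58.5] [np.float64(0.0), np.float64(0.0), np.float64(0.0)]
0.59 [172.7, 168.9] [array([-0.00858761,  0.03314128]), array([-0.00244702,  0.0340831 ]), array([0.00369356, 0.03502492])]
```

View pics/w11.png

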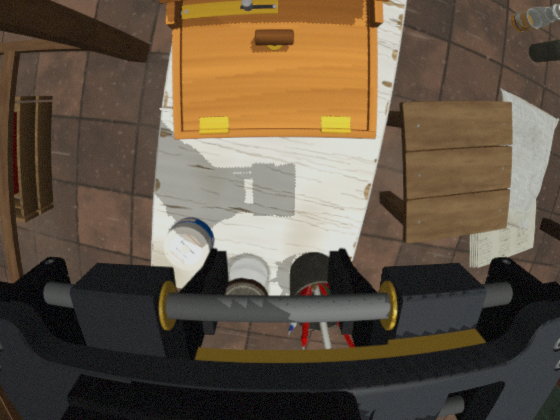

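View pics/s10c.png

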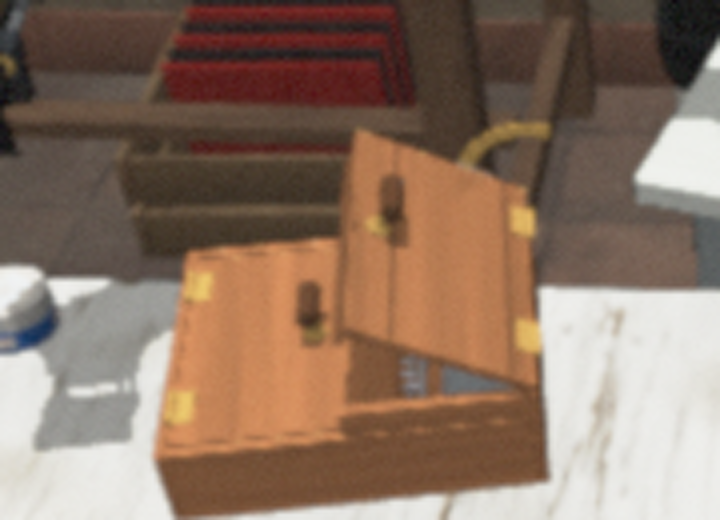

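The pictures show the passive leaf shut with its bolt shot. The active leaf stands at about 0.525 rad: depth gives 0.528 and the arm's own position gave 0.520. The robot is clear, so I hand in.

```bash
python3 -c "
from plant import ctrl
print(ctrl.close_job())"
```

```text
the job is handed in; nothing more can be done
None
```

The job is handed in: all four tiles lie flat and shell up, one per bay; the passive leaf is closed and bolted, the active leaf rests at about 30 degrees (0.52–0.53 rad measured), and the arm stayed clear of the cup and dropper, though I didn't check them again at the end.

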